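# Reload the label-roll stand

### The job

Take the spindle out of its stand by the handle and run it through the holes of the two label rolls waiting on edge in their cradles, lifting each one off on the spindle: first the blue roll, which belongs next to the collar, then the orange one in front of it. Lay the loaded spindle back in both slots of the stand as it lay before, with both rolls hanging between the uprights. Don't touch the rolls with the gripper, and leave the receipt rolls and the red spool standing where they are.

Things in the scene. Friction and masses are not known exactly. Their poses are not given: they have to be found in the camera images.
- spindle: steel spindle, 120 g, 251 mm long. Origin on its axis at the tip-side face of the collar, x to the tip. Round bar 12 mm thick from x = -30 to the rounded tip at +141 mm; black collar 44 mm wide, x = -6 to 0; bare neck x = -30 to -6; red square handle, 20 x 20 mm, x = -110 to -30, flat sides facing +-y and +-z. At the start level in the stand, handle to the robot, axis 90 mm up
- spindle_grip (a point): middle of the spindle's handle (x = -70 mm on its axis), to be gripped from above across body y; a firm grip (about 25 N or more) is needed, since the rolls weigh on the far end
- spindle_neck (a point): point on the spindle's axis at x = -18 mm, which lies in the stand's near slot (8 mm of end play either way)
- spindle_rest (a point): point on the spindle's axis at x = +110 mm, which lies in the stand's far slot
- stand: grey stand, fixed: foot 150 x 80 x 8 mm; two uprights 8 mm thick, 50 mm wide, at x = -64 (near) and +64 mm, each with a slot open at the top, 14 mm wide, flared to 38 mm; slot floor 84, upright tops 108 mm up. Origin on the counter under the middle, x from near to far slot (within 25 degrees of straight ahead), z up. Both rolls fit between the uprights
- stand_near (a point): point in the near slot, 90 mm above the counter, where the spindle's axis belongs; axes as stand
- stand_far (a point): point in the far slot, 90 mm above the counter, where the spindle's axis belongs; axes as stand
- blue_roll: blue label roll: hard ring 80 mm in diameter, 34 mm wide, through-hole 30 mm in diameter, about 60 g. Origin at its centre, x along the hole's axis (it may have turned about x). Stands on edge in its cradle, axis level along the cradle's x, centre 75 mm above the counter. Not to be touched by the gripper
- orange_roll: orange label roll: hard ring 80 mm in diameter, 34 mm wide, through-hole 30 mm in diameter, about 60 g. Origin at its centre, x along the hole's axis (it may have turned about x). Stands on edge in its cradle, axis level along the cradle's x, centre 75 mm above the counter. Not to be touched by the gripper
- blue_cradle: grey cradle, fixed, holds the blue roll on two rails between two end lips. Origin on the counter under the roll's centre, x along the roll's axis, away from the robot (within 25 degrees of straight ahead), z up. Foot 52 x 92 mm; lips 4 mm thick, 68 mm wide, centred at x = -20.5 and +20.5 mm, tops 47 mm up: the hole (60 to 90 mm up) is free from both ends, the roll must rise 12 mm to clear them
- orange_cradle: grey cradle, fixed, holds the orange roll on two rails between two end lips. Origin on the counter under the roll's centre, x along the roll's axis, away from the robot (within 25 degrees of straight ahead), z up. Foot 52 x 92 mm; lips 4 mm thick, 68 mm wide, centred at x = -20.5 and +20.5 mm, tops 47 mm up: the hole (60 to 90 mm up) is free from both ends, the roll must rise 12 mm to clear them
- receipt_roll_a: bystander: white receipt roll standing on end, 60 mm in diameter, 57 mm high, origin under its centre; to be left alone
- receipt_roll_b: bystander: second white receipt roll, same size, origin under its centre; to be left alone
- red_spool: bystander: thread spool with red thread standing on end, 29 mm in diameter, 47 mm high, origin under its centre; to be left alone
There are look-alikes about, which are no part of the job. Leave any brown look-alike of the stand alone.

How it is judged:
By the outcome, as a careful person would: the job done as asked, in the order asked, and still so for the second after the job is handed in, with the robot touching nothing.
It also fails if it takes over 67 s, if anything falls off the work surface, if the arm or the gripper's body presses on something with over 40 N, if the wrist force passes 120 N, or if a joint passes its speed limit or range.

### The arm

A 7-joint arm with a two-finger parallel gripper is mounted at the origin on a cart in front of the work surface, level with it; the furniture and walls round the work are solid. World frame = base frame: x ahead of the robot, y to its left, z up, the work surface at z = 0. Lengths are in m, angles in rad, forces in N, time in s.
With the tool pointing down it reaches from about 0.35 to 0.9 m from the base axis. Payload 7.2 kg.
Tool frame: the origin (TCP) lies on the mounting face of the last link; the fingertips stand 182 mm ahead of it and the grasp point (between the pads) lies hold_point_z ahead of it (hold_point_z is the distance from the TCP to the grasp point, in m); y points along the fingers, z is the direction in which the jaws open and shut, and the axes are right-handed (so a half turn about y gives the same grasp; the last joint's range is limited). The gripper opens to 88 mm and grips with 3 to 60 N. Pads are 20 mm wide; open, the fingers measure 115 mm over their backs; the gripper's body (75 mm by 178 mm) begins 61 mm behind the grasp point.
Start: joints at [1.162, 0.411, -0.013, 1.596, 0.006, 1.134, -0.082], TCP at [0.209, -0.589, 0.405] pointing down, gripper open.
Joint ranges: [-2.95, 2.95], [-0.29, 1.99], [-1.47, 1.44], [0.14, 2.54], [-1.03, 4.17], [0.13, 1.85], [-2.86, 2.86]. Speed limits (rad/s): [2.39, 2.39, 3.01, 3.01, 3.14, 3.14, 3.14].

### API

Orientations are given as a unit quaternion [x, y, z, w].
In Python, from bench import * gives the robot as it stands.
- The arm moves only by the shell command python3 -m handwheel 'ROWS' [FORCE]. ROWS is JSON, a list that holds one entry, the list of rows, each a list of 7 numbers: the shift along the world's x, y, z each as a share of 40 mm, from -1 to 1, then the turn, a rotation vector about the world's x, y, z each as a share of 4 degrees, from -1 to 1, then the closure, from 0 (fully open) to 1 (shut). In form: [[[x, y, z, ax, ay, az, gripper], ...]]. A call has 1 to 8 rows; each row shifts and turns the commanded pose from where the row before left it; what a row does not reach is not made up. A row lasts 1/10 s, in which the tool goes at most 50 mm and 8.59 degrees, less where a joint would pass 70% of its speed; a pose out of reach is approached as far as the arm can. A call with a number of a shift or a turn outside -1 to 1 is refused whole. A call with a gripper value outside its range is refused whole. The fingers move at their own pace and stop on an object; FORCE is the grip in N (left out, the last holds). Time passes only in rows, so rows that do not move let the fingers close. It gives the time, the measured TCP pose, the force and the opening at its end, in the units of the state.
- observe(): the state, without advancing time (a new reading comes with each control period).
- read_camera(name): name is "side" or "top"; returns (picture, depth): 400x640x3 uint8, blue, green, red; 400x640 float32, m along the optical axis (not along the pixel's ray), 0 where there is no reading.
- camera_params(name): a dict with "fovy" (degrees; the focal length in pixels is half the picture's height over the tangent of half this angle, whatever the lens; pixels are square), "cx", "cy" (the principal point, pixels), "R" (3x3) and "t" (3): a world point X has camera coordinates R X + t. Camera axes: x right, y down, z forward; pixel columns grow to the right and rows downward; lengths in m; the calibration is good to about 2 mm. A picture is of the moment at which its call begins. camera_params takes no time and is no camera call.
- close_job(): hands the job in, once; it reports no verdict.
Trained networks look in the newest picture that a camera, given by its name, has taken for a name from the list of things; names that differ only in an ending like _2 or _b are one class to them, and where a whole thing is asked for, a point or a joint stands for the part that bears it (a point fixed in the world has none). Each returns a list of dicts, best first, with "p" (0 to 1); they miss things now and then, are a little off and sometimes report something else, mostly with a low value. They report only what shows in the picture. A call takes as long as a camera call. They do not tell look-alikes from the thing itself.
- find_in(camera, query): "point" ([x, y, z] in m, in the coordinates of the camera as it stood for that picture, good to about 4 mm: the middle of the surface that is visible of it).
The state is a dict: "time_s": time; "qpos": joint angles; "qvel": joint speeds; "effort": joint torques, N m; "eef_pos": TCP position; "tool_rot": TCP orientation; "ft_force": force on the tool from outside, world axes, zero at the start; "wrist_torque": the same for the moment, N m; "gripper_width": finger opening in m.
Only numpy, scipy, OpenCV 4.12 (cv2) and the standard library are available. Lean on these libraries where they do the work, as an engineer would, in place of code of your own. Each camera call takes 0.05 s, during which the arm holds its last target.

## Working session

There is one attempt and no reset: what is moved stays moved. The work goes in short steps, Python scripts to look and compute and a shell command to move; the robot and the scene stay as the last step left them, time stands still between calls to the robot, and variables do not carry over. Pictures are saved under pics/ and viewed, and the job is handed in when it is done.

```bash
ls; mkdir -p pics
python3 - <<'E'
from bench import *
import cv2, numpy as np
print(observe())
for c in ["side","top"]:
    p,d=read_camera(c); cv2.imwrite(f"pics/{c}0.png",p); np.save(f"pics/{c}0.npy",d)
    print(c,camera_params(c))
    P=camera_params(c);R=np.array(P["R"]);t=np.array(P["t"])
    for q in ["spindle","spindle_grip","stand","blue_roll","orange_roll","blue_cradle","orange_cradle","receipt_roll_a","red_spool"]:
        try:
            for r in find_in(c,q)[:3]: print(c,q,round(r["p"],2),np.round(R.T@(np.array(r["point"])-t),3))
        except Exception as e: print(q,e)
print(observe()["time_s"])
E
```

```text
pics
{'time_s': 0.0, 'qpos': array([ 1.16183389,  0.41188952, -0.01271488,  1.59704861,  0.00558484,
        1.13428547, -0.08216498]), 'qvel': array([-4.04104535e-04,  1.45027731e-04,  8.44355191e-05, -1.07745581e-03,
        2.68584058e-03, -1.35141163e-03, -6.52120134e-04]), 'effort': array([-6.85148170e-04, -5.87954521e+01,  6.41078576e-01, -2.91077310e+01,
       -5.38670132e-02,  1.84449297e-02,  1.47381156e-04]), 'eef_pos': array([ 0.20878912, -0.58886379,  0.40381342]), 'tool_rot': array([-0.1200448 ,  0.69741345, -0.69631544,  0.11978538]), 'ft_force': array([ 0.45753895,  1.61984448, -1.34958455]), 'wrist_torque': array([-0.01929218,  0.04759822, -0.01072725]), 'gripper_width': 0.08774512667444999}
side {'fovy': 44.16602821038693, 'cx': 308.8508955268314, 'cy': 198.97029491460088, 'R': array([[-9.62486659e-01, -2.71328631e-01, -4.52472172e-04],
       [-1.09676045e-01,  3.90579110e-01, -9.14012650e-01],
       [ 2.48174527e-01, -8.79675357e-01, -4.05685433e-01]]), 't': array([0.56292616, 0.14829854, 1.34366483])}
side spindle 0.72 [ 0.564 -0.224  0.095]
side spindle_grip 0.
[... 827 characters left out ...]
9 , 0.5750326 , 1.27765754])}
top spindle 0.7 [ 0.585 -0.235  0.097]
top spindle_grip 0.71 [ 0.588 -0.236  0.094]
top spindle_grip 0.6 [ 0.653 -0.25   0.008]
top stand 0.65 [ 0.65  -0.252  0.007]
top stand 0.58 [ 0.449 -0.363  0.008]
top blue_roll 0.58 [0.648 0.011 0.102]
top orange_roll 0.67 [0.642 0.298 0.105]
top orange_roll 0.43 [0.628 0.279 0.009]
top blue_cradle 0.59 [0.631 0.017 0.004]
top blue_cradle 0.31 [ 0.647 -0.253  0.006]
top blue_cradle 0.17 [0.646 0.389 0.045]
top orange_cradle 0.79 [0.632 0.277 0.007]
top orange_cradle 0.73 [0.643 0.294 0.104]
top receipt_roll_a 0.75 [ 0.704 -0.185  0.063]
top receipt_roll_a 0.65 [0.676 0.108 0.057]
top red_spool 0.63 [0.647 0.392 0.042]
1.0
```

View pics/top0.png

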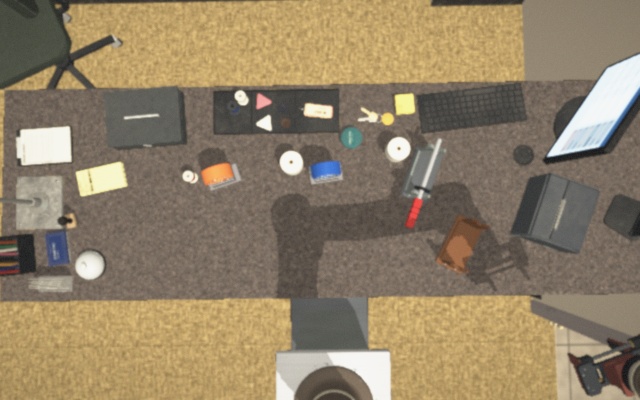

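View pics/side0.png

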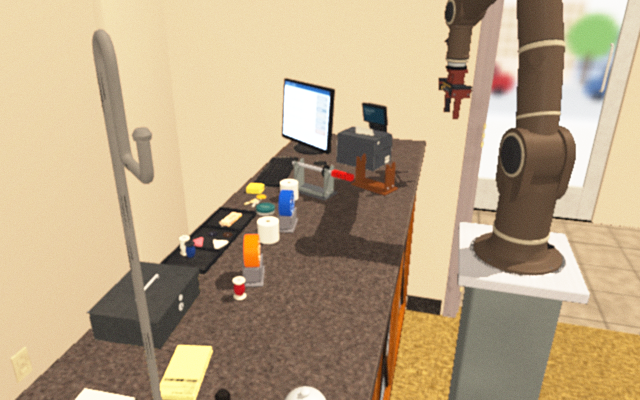

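```bash
cat > h.py <<'E'
import numpy as np, cv2
from bench import *
def cloud(c,d):
    P=camera_params(c);R=np.array(P["R"]);t=np.array(P["t"]);f=200/np.tan(np.radians(P["fovy"]/2))
    v,u=np.mgrid[0:400,0:640]
    X=np.stack([(u-P["cx"])/f*d,(v-P["cy"])/f*d,d],-1)
    return (X-t)@R
def proj(c,X):
    P=camera_params(c);f=200/np.tan(np.radians(P["fovy"]/2))
    Y=np.asarray(X)@np.array(P["R"]).T+np.array(P["t"])
    return np.stack([P["cx"]+f*Y[...,0]/Y[...,2],P["cy"]+f*Y[...,1]/Y[...,2]],-1)
E
python3 - <<'E'
from h import *
for c in ["top","side"]:
    p=cv2.imread(f"pics/{c}0.png");d=np.load(f"pics/{c}0.npy");W=cloud(c,d)
    hsv=cv2.cvtColor(p,cv2.COLOR_BGR2HSV);H,S,V=[hsv[...,i].astype(int) for i in range(3)]
    def rep(n,m):
        m=m&(d>0);A=W[m]
        if len(A)<5: print(c,n,len(A));return
        w,v=np.linalg.eigh(np.cov(A[:,:2].T));a=v[:,1];a=a*np.sign(a[0])
        print(c,n,len(A),"mean",A.mean(0).round(4),"min",A.min(0).round(3),"max",A.max(0).round(3),"yaw",np.degrees(np.arctan2(a[1],a[0])).round(1),"sd",np.sqrt(w).round(4))
    x,y,z=W[...,0],W[...,1],W[...,2]
    rep("handle",((H<6)|(H>174))&(S>150)&(z>0.05)&(y<-.15)&(y>-.33)&(x>.4)&(x<.65))
    rep("bar",(z>0.08)&(z<.11)&(y<-.15)&(y>-.30)&(x>.59)&(x<.78)&~((S>150)))
    rep("blue",(H>100)&(H<125)&(S>130)&(z>0.06)&(abs(y)<.1)&(x>.55)&(x<.75))
    rep("orange",(H>5)&(H<20)&(S>150)&(z>0.06)&(y>.2)&(y<.4)&(x>.55)&(x<.75))
    for nm,(x0,x1,y0,y1) in dict(stand=(.5,.85,-.36,-.14),blue=(.55,.76,-.05,.1),orange=(.55,.76,.22,.37)).items():
        pass
p=cv2.imread("pics/top0.png")
cv2.imwrite("pics/t0s.png",cv2.resize(p[125:275,370:500],None,fx=4.5,fy=4,interpolation=cv2.INTER_CUBIC))
cv2.imwrite("pics/t0r.png",cv2.resize(p[140:210,180:350],None,fx=4.5,fy=4.5,interpolation=cv2.INTER_CUBIC))
E
```

```text
top handle 235 mean [ 0.5324 -0.2169  0.0984] min [ 0.495 -0.238  0.09 ] max [ 0.571 -0.197  0.104] yaw -20.7 sd [0.0059 0.0225]
top bar 345 mean [ 0.6614 -0.2639  0.0949] min [ 0.59  -0.3    0.081] max [ 0.73  -0.213  0.11 ] yaw -22.9 sd [0.0085 0.0462]
top blue 342 mean [0.6513 0.0118 0.107 ] min [ 0.63  -0.025  0.085] max [0.671 0.049 0.118] yaw -82.8 sd [0.0094 0.021 ]
top orange 375 mean [0.6457 0.298  0.1046] min [0.618 0.261 0.063] max [0.671 0.338 0.118] yaw -69.7 sd [0.0099 0.022 ]
side handle 165 mean [ 0.5307 -0.2106  0.096 ] min [ 0.494 -0.256  0.07 ] max [ 0.571 -0.189  0.107] yaw -20.4 sd [0.0063 0.0238]
side bar 186 mean [ 0.6589 -0.2573  0.096 ] min [ 0.59 -0.3   0.08] max [ 0.729 -0.208  0.11 ] yaw -23.4 sd [0.0111 0.0484]
side blue 288 mean [0.6459 0.0363 0.0931] min [ 0.631 -0.016  0.06 ] max [0.665 0.058 0.119] yaw 79.4 sd [0.0094 0.0155]
side orange 426 mean [0.6369 0.3273 0.0949] min [0.617 0.268 0.06 ] max [0.663 0.348 0.118] yaw -79.8 sd [0.0104 0.0154]
```

View pics/t0s.png

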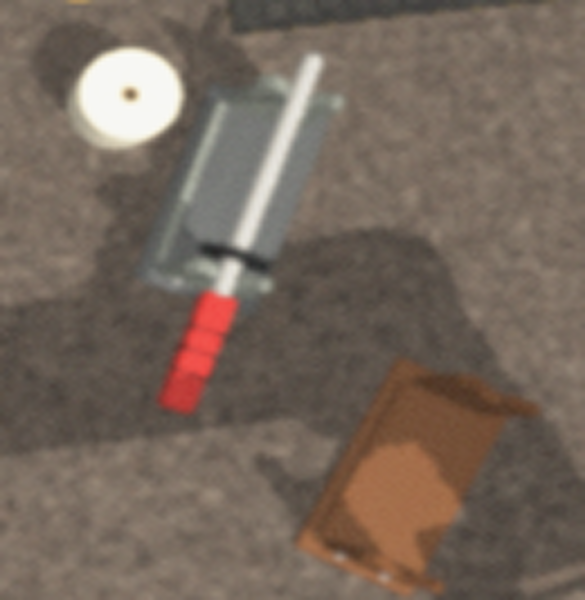

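View pics/t0r.png

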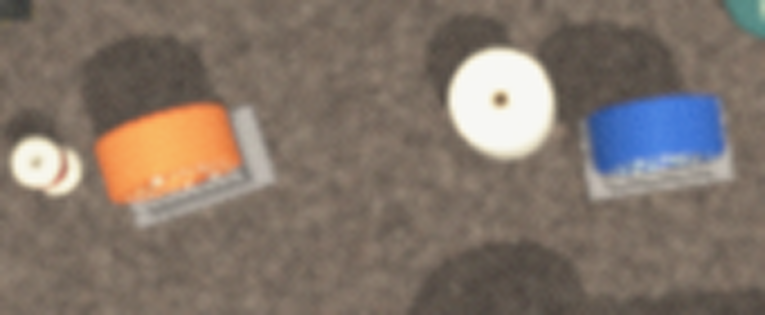

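```bash
cat > fit.py <<'E'
from h import *
from scipy.optimize import least_squares
def box(q,c,h):
    e=np.abs(q-np.array(c))-np.array(h)
    return np.linalg.norm(np.maximum(e,0),axis=1)+np.minimum(e.max(1),0)
def cyl(q,x0,x1,r):
    rad=np.hypot(q[:,1],q[:,2])-r; ax=np.abs(q[:,0]-(x0+x1)/2)-(x1-x0)/2
    e=np.stack([rad,ax],1)
    return np.linalg.norm(np.maximum(e,0),axis=1)+np.minimum(e.max(1),0)
def ring(q):
    r=np.hypot(q[:,1],q[:,2]);e=np.stack([np.abs(r-.0275)-.0125,np.abs(q[:,0])-.017],1)
    return np.linalg.norm(np.maximum(e,0),axis=1)+np.minimum(e.max(1),0)
def spin(q): return np.minimum.reduce([cyl(q,-.03,.141,.006),cyl(q,-.006,0,.022),box(q,(-.07,0,0),(.04,.01,.01))])
def stand(q):
    L=[box(q,(0,0,.004),(.075,.04,.004))]
    for s in(-.064,.064):
        L+=[box(q,(s,0,.046),(.004,.025,.038)),box(q,(s,.018,.09),(.004,.007,.012)),box(q,(s,-.018,.09),(.004,.007,.012))]
    return np.minimum.reduce(L)
def cradle(q):
    return np.minimum.reduce([box(q,(0,0,.003),(.026,.046,.003)),box(q,(-.0205,0,.0235),(.002,.034,.0235)),box(q,(.0205,0,.0235),(.002,.034,.0235))])
def loc(A,x,y,z,yaw,pitch=0):
    c,s=np.cos(yaw),np.sin(yaw);D=A-np.array([x,y,z])
    q=np.stack([D[:,0]*c+D[:,1]*s,-D[:,0]*s+D[:,1]*c,D[:,2]],1)
    if pitch is not 0:
        c,s=np.cos(pitch),np.sin(pitch); q=np.stack([q[:,0]*c+q[:,2]*s,q[:,1],-q[:,0]*s+q[:,2]*c],1)
    return q
def fit(A,sdf,z,x0,freez=False,sc=.002):
    if freez: f=lambda p:sdf(loc(A,p[0],p[1],p[3],p[2],p[4]))
    else: f=lambda p:sdf(loc(A,p[0],p[1],z,p[2]))
    r=least_squares(f,list(x0)+([z,0.0] if freez else []),loss='soft_l1',f_scale=sc,x_scale=[.01,.01,.1]+([.01,.1] if freez else []))
    return r.x,np.sqrt(np.mean(np.minimum(np.abs(r.fun),.01)**2)),len(A)
E
cat > m0.py <<'E'
from fit import *
C={}
for c in ["top","side"]:
    p=cv2.imread(f"pics/{c}0.png");d=np.load(f"pics/{c}0.npy");W=cloud(c,d)
    hsv=cv2.cvtColor(p,cv2.COLOR_BGR2HSV);H,S,V=[hsv[...,i].astype(int) for i in range(3)]
    x,y,z=W[...,0],W[...,1],W[...,2];ok=d>0
    red=((H<8)|(H>172))&(S>130)
    C[c]=dict(
     spin=W[ok&(red&(z>0.06)&(y<-.15)&(y>-.33)&(x>.47)&(x<.6)|(z>.083)&(np.abs((y+.2639)+(x-.6614)*.4)<.012)&(x>.57)&(x<.75))],
     stand=W[ok&~red&(z>.015)&(z<.115)&(np.hypot(x-.65,y+.255)<.09)&(y<-.2+(x-.65)*-.4)&(S<60)&~((z>.083)&(np.abs((y+.2639)+(x-.6614)*.4)<.014))],
     blue=W[ok&(H>100)&(H<125)&(S>130)&(z>0.045)&(abs(y)<.1)&(x>.55)&(x<.75)],
     orange=W[ok&(H>5)&(H<20)&(S>150)&(z>0.045)&(y>.2)&(y<.4)&(x>.55)&(x<.75)],
     bcr=W[ok&(S<70)&(z>.003)&(z<.05)&(np.hypot(x-.648,y-.015)<.06)],
     ocr=W[ok&(S<70)&(z>.003)&(z<.05)&(np.hypot(x-.643,y-.3)<.06)])
for n,sdf,z0,x0 in [("spin",spin,.09,(.6,-.24,-.38)),("stand",stand,0,(.65,-.255,-.38)),("blue",ring,.075,(.65,.012,.12)),("orange",ring,.075,(.645,.3,.33)),("bcr",cradle,0,(.65,.012,.12)),("ocr",cradle,0,(.645,.3,.33))]:
    for k,A in [("top",C["top"][n]),("side",C["side"][n]),("both",np.vstack([C["top"][n],C["side"][n]]))]:
        if len(A)<10: print(n,k,len(A)); continue
        r,e,N=fit(A,sdf,z0,x0,n=="spin");print(n,k,N,r[:2].round(4),"yaw",np.degrees(r[2]).round(2),r[3:].round(4),"rms",e.round(4))
E
python3 m0.py 2>/dev/null
```

```text
spin top 585 [ 0.5976 -0.2423] yaw -20.73 [ 0.0892 -0.0011] rms 0.0023
spin side 305 [ 0.5996 -0.2425] yaw -20.5 [ 0.0937 -0.0018] rms 0.0028
spin both 890 [ 0.5977 -0.2421] yaw -20.64 [ 0.0904 -0.0002] rms 0.0028
stand top 331 [ 0.6432 -0.2587] yaw -21.01 [] rms 0.0054
stand side 485 [ 0.6445 -0.2592] yaw -21.26 [] rms 0.0045
stand both 816 [ 0.6439 -0.2589] yaw -21.28 [] rms 0.0049
blue top 342 [0.649  0.0115] yaw 5.73 [] rms 0.002
blue side 321 [0.6528 0.0113] yaw 7.75 [] rms 0.0027
blue both 663 [0.6527 0.0116] yaw 7.82 [] rms 0.0024
orange top 376 [0.6447 0.3039] yaw 18.9 [] rms 0.0021
orange side 475 [0.6457 0.3024] yaw 17.14 [] rms 0.0021
orange both 851 [0.6453 0.3028] yaw 17.75 [] rms 0.0022
bcr top 206 [0.6506 0.0129] yaw 7.22 [] rms 0.0043
bcr side 321 [0.6493 0.0142] yaw 5.55 [] rms 0.0055
bcr both 527 [0.6513 0.0142] yaw 7.67 [] rms 0.0051
ocr top 232 [0.6452 0.3004] yaw 18.08 [] rms 0.0039
ocr side 404 [0.6445 0.305 ] yaw 18.91 [] rms 0.0055
ocr both 636 [0.6448 0.3028] yaw 18.07 [] rms 0.005
```

```bash
python3 - <<'E' 2>/dev/null
from fit import *
import bench
print([n for n in dir(bench) if not n.startswith('_')])
print(getattr(bench,'hold_point_z',None))
from scipy.spatial.transform import Rotation as Ro
s=observe();M=Ro.from_quat(s["tool_rot"]).as_matrix();print(M.round(3),s["time_s"])
d=np.load("pics/top0.npy");W=cloud("top",d)
x,y,z=W[...,0],W[...,1],W[...,2]
for X in np.arange(.1,.9,.05):
    print(round(X,2),[ (lambda m: int(1000*np.percentile(z[m],98)) if m.sum()>5 else -1)((d>0)&(abs(x-X)<.025)&(abs(y-Y)<.025)) for Y in np.arange(-.7,.5,.05)])
E
```

```text
['IKError', 'camera_params', 'close_job', 'find_in', 'hold_point_z', 'observe', 'read_camera']
0.1633
[[-0.942  0.     0.334]
 [-0.334  0.    -0.942]
 [-0.    -1.    -0.   ]] 1.0
0.1 [-941, -935, -937, -936, -937, -939, -939, -940, -939, -939, -854, 3, 3, 14, 17, 13, 3, 3, -852, -935, -940, -938, -939, -935]
0.15 [-941, -941, 390, 393, 347, -940, -938, -936, -940, -942, -857, 3, 4, 3, 4, 3, 2, 3, -854, -940, -936, -936, -937, -937]
0.2 [-1, 309, -1, 442, 347, -1, -1, -1, -1, -1, -1, -1, -1, -1, -1, -1, -1, -1, -1, -1, -1, -1, -1, -1]
0.25 [-1, 328, 401, 439, -1, -1, -1, -1, -1, -1, -1, -1, -1, -1, -1, -1, -1, -1, -1, -1, -1, -1, -1, -1]
0.3 [4, 4, 3, 3, 5, 3, 3, 4, 4, 4, 4, 3, 4, 3, 3, 3, 3, 3, 4, 4, 3, 3, 3, 4]
0.35 [3, 4, 4, 4, 4, 4, 4, 8, 4, 4, 3, 4, 4, 5, 4, 4, 4, 3, 4, 4, 4, 4, 4, 4]
0.4 [4, 100, 4, 4, 4, 4, 9, 103, 103, 4, 4, 4, 4, 4, 4, 4, 4, 4, 4, 3, 3, 4, 4, 4]
0.45 [3, 131, 133, 132, 129, 4, 11, 20, 18, 4, 3, 4, 3, 3, 3, 4, 3, 4, 4, 4, 3, 4, 3, 5]
0.5 [94, 133, 134, 146, 129, 4, 105, 102, 3, 4, 102, 3, 4, 3, 3, 4, 4, 4, 4, 4, 3, 3, 4, 4]
0.55 [125, 134, 142, 132, 109, 3, 4, 4, 4, 103, 101, 4, 4, 4, 4, 4, 4, 4, 4, 4, 3, 4, 3, 4]
0.6 [126, 134, 133, 130, 4, 3, 3, 4, 9, 110, 103, 3, 4, 4, 4, 7, 4, 3, 4, 4, 101, 89, 4, 4]
0.65 [4, 287, 290, 124, 3, 3, 4, 4, 11, 96, 17, 4, 4, 84, 116, 112, 59, 56, 4, 100, 116, 109, 49, 4]
0.7 [2, 292, 286, 6, 4, 3, 3, 3, 105, 103, 59, 58, 4, 19, 4, 3, 60, 57, 4, 4, 4, 4, 4, 4]
0.75 [292, 290, 3, 3, 4, 4, 13, 18, 42, 16, 58, 56, 23, 24, 12, 15, 15, 15, 16, 15, 15, 5, 71, 73]
0.8 [276, 166, 3, 22, 23, 23, 24, 23, 23, 19, 18, 6, 5, 17, 13, 13, 10, 11, 14, 37, 6, 12, 71, 75]
0.85 [236, 10, 4, 19, 20, 19, 19, 20, 19, 20, 21, 4, 4, 14, 14, 14, 8, 10, 13, 50, 46, 12, 72, 72]
```

```bash
python3 -m handwheel '[[[0.55,0.63,0,0,0,-0.7,0],[0.55,0.63,0,0,0,-0.7,0],[0.55,0.63,0,0,0,-0.7,0],[0.55,0.63,0,0,0,-0.7,0],[0.55,0.63,0,0,0,-0.7,0],[0.55,0.63,0,0,0,-0.7,0],[0.55,0.63,0,0,0,-0.7,0],[0.55,0.63,0,0,0,-0.7,0]]]' 60
```

```text
time_s: 1.8
eef_pos: [0.3856, -0.3863, 0.4049]
tool_rot: [-0.019, -0.707, 0.707, 0.018]
ft_force: [-0.7, 0.0, 0.1]
gripper_width: 0.0882
```

```bash
python3 -m handwheel '[[[0.525,0.604,0,0,0,-0.64,0],[0.525,0.604,0,0,0,-0.64,0],[0.525,0.604,-0.2,0,0,-0.64,0],[0.525,0.604,-0.2,0,0,-0.64,0],[0.525,0.604,-0.2,0,0,-0.64,0],[0.525,0.604,-0.2,0,0,-0.64,0],[0.525,0.604,-0.2,0,0,-0.64,0],[0,0,0,0,0,0,0]]]'
cat > st.py <<'E'
from h import *
from scipy.spatial.transform import Rotation as Ro
def st():
    s=observe();M=Ro.from_quat(s["tool_rot"]).as_matrix()
    g=s["eef_pos"]+M[:,1]*hold_point_z
    print("t",s["time_s"],"tcp",s["eef_pos"].round(4),"grasp",g.round(4),"jawyaw",np.degrees(np.arctan2(M[1,2],M[0,2])).round(2),"appr",M[:,1].round(3),"w",round(s["gripper_width"],4),"F",s["ft_force"].round(1),"T",s["wrist_torque"].round(2),"q",s["qpos"].round(2))
    return s,M,g
E
python3 -c "
from st import *
st()"
```

```text
time_s: 2.6
eef_pos: [0.5343, -0.2137, 0.3635]
tool_rot: [0.126, 0.697, -0.695, -0.126]
ft_force: [0.4, 0.2, 0.3]
gripper_width: 0.0881
t 2.6 tcp [ 0.5343 -0.2137  0.3635] grasp [ 0.5343 -0.2133  0.2002] jawyaw -110.49 appr [-0.     0.003 -1.   ] w 0.0881 F [0.4 0.2 0.3] T [0.05 0.02 0.01] q [ 0.38  0.37 -0.11  1.76  0.04  1.01 -1.67]
```

```bash
python3 -m handwheel '[[[-0.045,-0.09,-0.5,0.02,0,0,0],[0,0,-0.5,0,0,0,0],[0,0,-0.5,0,0,0,0],[0,0,-0.5,0,0,0,0],[0,0,-0.5,0,0,0,0],[0,0,-0.25,0,0,0,0],[0,0,0,0,0,0,0],[0,0,0,0,0,0,0]]]'
python3 - <<'E'
from st import *
st()
for c in ["top","side"]:
    p,d=read_camera(c);cv2.imwrite(f"pics/{c}1.png",p);np.save(f"pics/{c}1.npy",d)
    u=proj(c,[.535,-.215,.1]).astype(int);x0,y0=max(u[0]-70,0),max(u[1]-50,0)
    cv2.imwrite(f"pics/{c}1c.png",cv2.resize(p[y0:y0+100,x0:x0+140],None,fx=5,fy=5,interpolation=cv2.INTER_CUBIC))
E
```

```text
time_s: 3.4
eef_pos: [0.5303, -0.2223, 0.2553]
tool_rot: [0.128, 0.696, -0.695, -0.128]
ft_force: [0.6, 0.4, 0.4]
gripper_width: 0.0881
t 3.4 tcp [ 0.5303 -0.2223  0.2553] grasp [ 0.5303 -0.2221  0.092 ] jawyaw -110.8 appr [ 0.001  0.001 -1.   ] w 0.0881 F [0.6 0.4 0.4] T [0.07 0.02 0.01] q [ 0.39  0.5  -0.1   1.86  0.06  0.79 -1.68]
```

View pics/side1c.png

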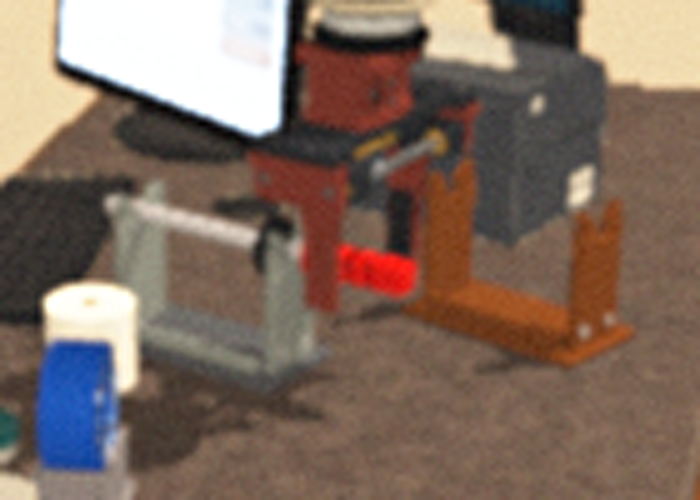

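View pics/top1c.png

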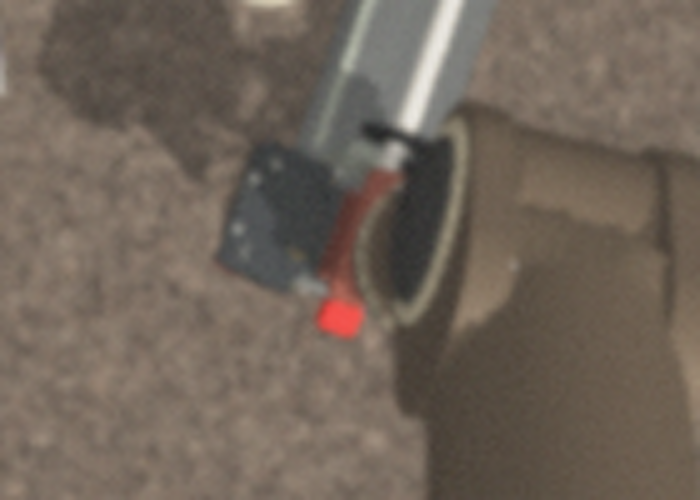

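```bash
python3 -m handwheel '[[[0.055,0.12,-0.05,0,0,0,0],[0,0,0,0,0,0,0.3],[0,0,0,0,0,0,0.6],[0,0,0,0,0,0,0.7],[0,0,0,0,0,0,0.75],[0,0,0,0,0,0,0.8],[0,0,0,0,0,0,1],[0,0,0,0,0,0,1]]]' 60
python3 -c "
from st import *
st()"
```

```text
time_s: 4.3
eef_pos: [0.5323, -0.2172, 0.2526]
tool_rot: [0.128, 0.696, -0.695, -0.128]
ft_force: [-0.1, -0.3, -0.4]
gripper_width: 0.0354
t 4.3 tcp [ 0.5323 -0.2172  0.2526] grasp [ 0.5323 -0.2169  0.0893] jawyaw -110.8 appr [-0.     0.001 -1.   ] w 0.0354 F [-0.1 -0.3 -0.4] T [ 0.06 -0.02 -0.  ] q [ 0.38  0.5  -0.1   1.86  0.06  0.78 -1.69]
```

```bash
python3 -m handwheel '[[[0,0,0,0,0,0,1],[0,0,0,0,0,0,1],[0,0,0,0,0,0,1],[0,0,0,0,0,0,1],[0,0,0,0,0,0,1]]]' 60
python3 -c "
from st import *
st()"
```

```text
time_s: 4.8
eef_pos: [0.5323, -0.2171, 0.2526]
tool_rot: [0.128, 0.696, -0.695, -0.128]
ft_force: [0.6, -0.5, 0.7]
gripper_width: 0.0196
t 4.8 tcp [ 0.5323 -0.2171  0.2526] grasp [ 0.5323 -0.2169  0.0893] jawyaw -110.79 appr [-0.     0.001 -1.   ] w 0.0196 F [ 0.6 -0.5  0.7] T [0.04 0.04 0.01] q [ 0.38  0.5  -0.1   1.86  0.06  0.78 -1.69]
```

```bash
python3 -m handwheel '[[[0,0,0.1,0,0,0,1],[0,0,0.25,0,0,0,1],[0,0,0.4,0,0,0,1],[0,0,0.5,0,0,0,1],[0,0,0.5,0,0,0,1],[0,0,0.25,0,0,0,1],[0,0,0,0,0,0,1],[0,0,0,0,0,0,1]]]' 60
cat > look.py <<'E'
import sys
from st import *
tag=sys.argv[1]; cen=[float(v) for v in sys.argv[2].split(",")]; w=int(sys.argv[3]) if len(sys.argv)>3 else 70
st()
ims=[]
for c in ["top","side"]:
    p,d=read_camera(c);cv2.imwrite(f"pics/{c}{tag}.png",p);np.save(f"pics/{c}{tag}.npy",d)
    u=proj(c,cen).astype(int);h=int(w*.75);x0=int(np.clip(u[0]-w,0,640-2*w));y0=int(np.clip(u[1]-h,0,400-2*h))
    ims.append(cv2.resize(p[y0:y0+2*h,x0:x0+2*w],(400,300),interpolation=cv2.INTER_CUBIC)); print(c,"crop origin",x0,y0,"scale",200/w)
cv2.imwrite(f"pics/c{tag}.png",np.hstack(ims))
E
python3 look.py 2 .6,-.24,.13 60
```

```text
time_s: 5.6
eef_pos: [0.532, -0.2171, 0.3323]
tool_rot: [0.127, 0.696, -0.695, -0.128]
ft_force: [-0.0, -0.0, -1.5]
gripper_width: 0.0198
t 5.6 tcp [ 0.532  -0.2171  0.3323] grasp [ 0.532  -0.2168  0.169 ] jawyaw -110.79 appr [-0.     0.001 -1.   ] w 0.0198 F [-0.  -0.  -1.5] T [0.07 0.09 0.02] q [ 0.38  0.4  -0.1   1.8   0.05  0.95 -1.67]
top crop origin 364 140 scale 3.3333333333333335
side crop origin 263 115 scale 3.3333333333333335
```

View pics/c2.png

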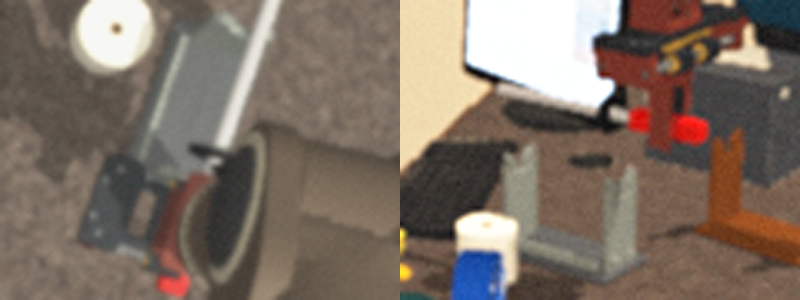

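```bash
cat > trk.py <<'E'
from fit import *; from st import *
# spindle pose relative to grasp: fit yaw/pitch/pos
def trk(tag,s=None,lo=-.03,hi=.15,excl=None,off=.07,dz=0,dp=0):
    st_,M,g=st()
    jy=np.arctan2(M[1,2],M[0,2]); yaw=jy+np.pi/2
    xd=np.array([np.cos(yaw),np.sin(yaw),0]); o=g+off*xd+[0,0,dz]
    out={}
    for c in ["top","side"]:
        d=np.load(f"pics/{c}{tag}.npy");W=cloud(c,d)[d>0]
        for it in range(2):
            q=loc(W,*o,yaw)
            m=(q[:,0]>lo)&(q[:,0]<hi)&(np.hypot(q[:,1],q[:,2])<.026)
            if excl: m&=~((q[:,0]>excl[0])&(q[:,0]<excl[1]))
        out[c]=W[m]
    for k,A in [("top",out["top"]),("side",out["side"]),("both",np.vstack([out["top"],out["side"]]))]:
        if len(A)<15: print(k,len(A));continue
        r,e,N=fit(A,spin,o[2],(o[0],o[1],yaw),True)
        print("spindle",k,N,"o",r[[0,1,3]].round(4),"yaw",np.degrees(r[2]).round(2),"tipup",np.degrees(r[4]).round(2),"rms",e.round(4), "exp o",o.round(4),"expyaw",np.degrees(yaw).round(2))
E
python3 - <<'E' 2>/dev/null
from trk import *
trk("2")
A=[]
for c in ["top","side"]:
    d=np.load(f"pics/{c}2.npy");W=cloud(c,d);p=cv2.imread(f"pics/{c}2.png");S=cv2.cvtColor(p,cv2.COLOR_BGR2HSV)[...,1]
    x,y,z=W[...,0],W[...,1],W[...,2]
    a=W[(d>0)&(S<70)&(z>.012)&(z<.12)&(np.hypot(x-.645,y+.259)<.095)&(y<-.21+(x-.65)*-.4)]
    q=loc(a,.644,-.259,0,-.37);a=a[(abs(q[:,1])<.04)&(abs(q[:,0])<.08)];A.append(a)
    r,e,N=fit(a,stand,0,(.644,-.259,-.37));print(c,N,r[:2],np.degrees(r[2]),e)
r,e,N=fit(np.vstack(A),stand,0,(.644,-.259,-.37));print(N,r[:2],np.degrees(r[2]),e)
E
```

```text
t 5.7 tcp [ 0.5319 -0.217   0.3317] grasp [ 0.5317 -0.2167  0.1684] jawyaw -110.79 appr [-0.002  0.002 -1.   ] w 0.0196 F [-0.2 -0.2 -1.4] T [0.06 0.11 0.01] q [ 0.38  0.4  -0.1   1.8   0.05  0.95 -1.67]
spindle top 336 o [ 0.5977 -0.2423  0.169 ] yaw -20.88 tipup -0.15 rms 0.0016 exp o [ 0.5971 -0.2415  0.1684] expyaw -20.79
spindle side 194 o [ 0.5985 -0.2426  0.172 ] yaw -20.9 tipup 0.38 rms 0.0022 exp o [ 0.5971 -0.2415  0.1684] expyaw -20.79
spindle both 530 o [ 0.5983 -0.2425  0.17  ] yaw -20.8 tipup -0.37 rms 0.002 exp o [ 0.5971 -0.2415  0.1684] expyaw -20.79
top 307 [ 0.64247509 -0.25945634] -20.36425426620732 0.0052065703327592965
side 634 [ 0.64378819 -0.25934001] -21.333106809850797 0.004259928676226531
941 [ 0.64321883 -0.25926148] -21.12025245319809 0.004608243988807489
```

```bash
python3 -m handwheel '[[[-0.2,0.3,0,0,0,0.6,1],[-0.4,0.6,0,0,0,0.9,1],[-0.5,0.7,0,0,0,0.9,1],[-0.5,0.7,0,0,0,0.9,1],[-0.5,0.7,0,0,0,0.9,1],[-0.5,0.7,0,0,0,0.9,1],[-0.4,0.6,0,0,0,0.9,1],[-0.39,0.645,0,0,0,0.95,1]]]' 60
python3 -m handwheel '[[[0,0,-0.3,0,0,0,1],[0,0,-0.5,0,0,0,1],[0,0,-0.5,0,0,0,1],[0,0,-0.3,0,0,0,1],[0,0,0,0,0,0,1],[0,0,0,0,0,0,1]]]' 60
python3 look.py 3 .6,0,.1 60
python3 -c "
from trk import *
trk('3')" 2>/dev/null
```

```text
time_s: 6.5
eef_pos: [0.3948, -0.0179, 0.3322]
tool_rot: [-0.046, 0.706, -0.705, 0.045]
ft_force: [-0.1, 0.8, -1.1]
gripper_width: 0.02
time_s: 7.1
eef_pos: [0.3962, -0.019, 0.2686]
tool_rot: [-0.044, 0.706, -0.705, 0.043]
ft_force: [1.3, 0.6, 0.1]
gripper_width: 0.0198
t 7.1 tcp [ 0.3962 -0.019   0.2686] grasp [ 0.3959 -0.0188  0.1053] jawyaw -82.9 appr [-0.002  0.001 -1.   ] w 0.0198 F [1.3 0.6 0.1] T [0.01 0.09 0.  ] q [ 0.2   0.24 -0.31  2.25  0.11  0.67 -1.64]
top crop origin 269 143 scale 3.3333333333333335
side crop origin 243 150 scale 3.3333333333333335
t 7.2 tcp [ 0.3967 -0.0192  0.2692] grasp [ 0.3967 -0.019   0.1059] jawyaw -82.95 appr [ 0.     0.001 -1.   ] w 0.02 F [-0.7  0.2 -1.7] T [ 0.    0.07 -0.02] q [ 0.2   0.24 -0.31  2.25  0.11  0.67 -1.64]
spindle top 332 o [ 0.4655 -0.0101  0.1052] yaw 7.01 tipup -0.07 rms 0.0016 exp o [ 0.4662 -0.0104  0.1059] expyaw 7.05
spindle side 269 o [ 0.4678 -0.0109  0.1101] yaw 7.25 tipup -0.17 rms 0.0019 exp o [ 0.4662 -0.0104  0.1059] expyaw 7.05
spindle both 601 o [ 0.4675 -0.0097  0.1078] yaw 6.75 tipup -0.24 rms 0.0022 exp o [ 0.4662 -0.0104  0.1059] expyaw 7.05
```

View pics/c3.png

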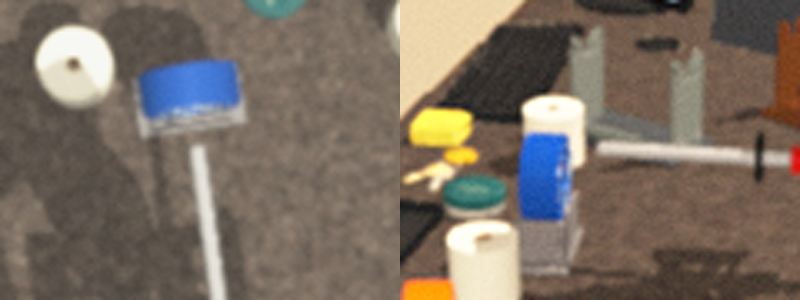

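```bash
python3 -m handwheel '[[[0,0,-0.25,0,0,0,1],[0,0,-0.25,0,0,0,1],[0,0,-0.26,0,0,0,1],[0.2,0.025,0,0,0,0,1],[0.4,0.049,0,0,0,0,1],[0.4,0.049,0,0,0,0,1],[0.2,0.025,0,0,0,0,1],[0,0,0,0,0,0,1]]]' 60
python3 look.py 4 .6,0,.1 60
python3 -c "
from trk import *
trk('4')" 2>/dev/null
```

```text
time_s: 8.0
eef_pos: [0.4458, -0.0131, 0.2381]
tool_rot: [-0.043, 0.706, -0.705, 0.043]
ft_force: [-1.6, -0.2, -1.0]
gripper_width: 0.0196
t 8.0 tcp [ 0.4458 -0.0131  0.2381] grasp [ 0.4457 -0.0129  0.0748] jawyaw -82.98 appr [-0.     0.002 -1.   ] w 0.0196 F [-1.6 -0.2 -1. ] T [-0.    0.15  0.03] q [ 0.16  0.37 -0.28  2.16  0.16  0.63 -1.69]
top crop origin 269 143 scale 3.3333333333333335
side crop origin 243 150 scale 3.3333333333333335
t 8.1 tcp [ 0.4442 -0.0134  0.238 ] grasp [ 0.4439 -0.0132  0.0747] jawyaw -82.98 appr [-0.002  0.001 -1.   ] w 0.0199 F [-1.4 -0.1 -1.7] T [0.01 0.11 0.03] q [ 0.16  0.36 -0.28  2.17  0.16  0.63 -1.69]
spindle top 310 o [ 0.5152 -0.0041  0.075 ] yaw 6.76 tipup 0.15 rms 0.0033 exp o [ 0.5134 -0.0047  0.0747] expyaw 7.02
spindle side 272 o [ 0.5152 -0.0047  0.0798] yaw 6.44 tipup -1.96 rms 0.004 exp o [ 0.5134 -0.0047  0.0747] expyaw 7.02
spindle both 582 o [ 0.5156 -0.004   0.0767] yaw 6.42 tipup -0.43 rms 0.0037 exp o [ 0.5134 -0.0047  0.0747] expyaw 7.02
```

View pics/c4.png

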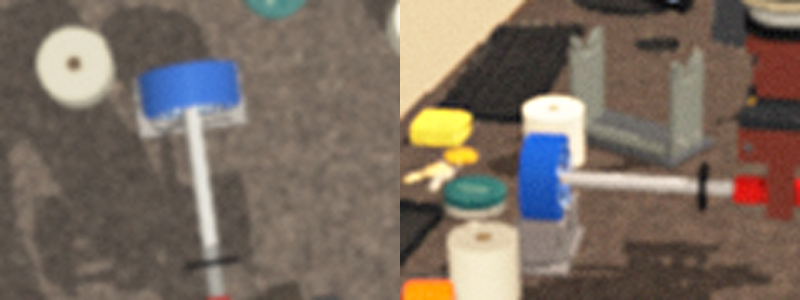

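```bash
python3 -m handwheel '[[[0.3,0.037,0,0,0,0,1],[0.5,0.061,0,0,0,0,1],[0.5,0.061,0,0,0,0,1],[0.5,0.061,0,0,0,0,1],[0.5,0.061,0,0,0,0,1],[0.3,0.037,0,0,0,0,1],[0.2,0.024,0,0,0,0,1],[0,0,0,0,0,0,1]]]' 60
python3 look.py 5 .62,0,.1 60
python3 -c "
from trk import *
trk('5',excl=(.002,.06))" 2>/dev/null
```

```text
time_s: 8.9
eef_pos: [0.5572, 0.0004, 0.2381]
tool_rot: [-0.043, 0.706, -0.705, 0.043]
ft_force: [-0.4, -0.0, -2.2]
gripper_width: 0.0194
t 8.9 tcp [5.572e-01 4.000e-04 2.381e-01] grasp [0.5571 0.0006 0.0748] jawyaw -82.99 appr [-0.001  0.001 -1.   ] w 0.0194 F [-0.4 -0.  -2.2] T [0.01 0.09 0.02] q [ 0.11  0.51 -0.26  1.9   0.18  0.75 -1.7 ]
top crop origin 269 135 scale 3.3333333333333335
side crop origin 237 150 scale 3.3333333333333335
t 9.0 tcp [5.561e-01 2.000e-04 2.381e-01] grasp [5.558e-01 3.000e-04 7.480e-02] jawyaw -82.99 appr [-0.002  0.001 -1.   ] w 0.0194 F [ 0.1 -0.5 -1.4] T [0.01 0.12 0.02] q [ 0.11  0.51 -0.26  1.91  0.18  0.75 -1.7 ]
spindle top 134 o [0.6244 0.0093 0.0752] yaw 6.79 tipup -0.34 rms 0.0017 exp o [0.6253 0.0089 0.0748] expyaw 7.01
spindle side 180 o [0.6273 0.0076 0.078 ] yaw 7.46 tipup 0.42 rms 0.0019 exp o [0.6253 0.0089 0.0748] expyaw 7.01
spindle both 314 o [0.6273 0.0078 0.0773] yaw 7.7 tipup -0.76 rms 0.0021 exp o [0.6253 0.0089 0.0748] expyaw 7.01
```

View pics/c5.png

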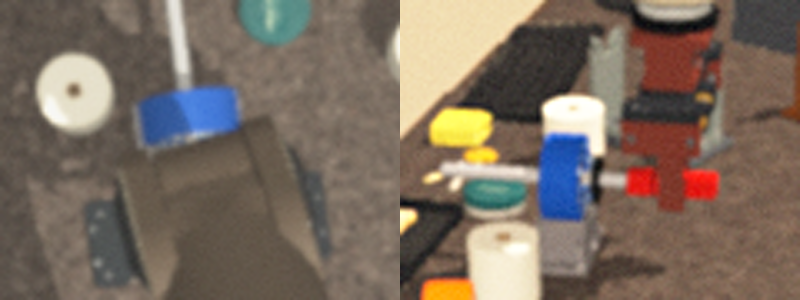

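```bash
python3 -m handwheel '[[[0.1,0.012,0,0,0,0,1],[0.06,0.007,0,0,0,0,1],[0,0,0,0,0,0,1],[0,0,0.1,0,0,0,1],[0,0,0.1,0,0,0,1],[0,0,0.1,0,0,0,1],[0,0,0.1,0,0,0,1],[0,0,0.1,0,0,0,1]]]' 60
python3 -m handwheel '[[[0,0,0.15,0,0,0,1],[0,0,0.25,0,0,0,1],[0,0,0.3,0,0,0,1],[0,0,0.35,0,0,0,1],[0,0,0.3,0,0,0,1],[0,0,0.2,0,0,0,1],[0,0,0.1,0,0,0,1],[0,0,0,0,0,0,1]]]' 60
python3 look.py 6 .62,0,.15 60
python3 -c "
from trk import *
trk('6',excl=(.002,.06))" 2>/dev/null
```

```text
time_s: 9.8
eef_pos: [0.5631, 0.001, 0.2587]
tool_rot: [-0.043, 0.706, -0.705, 0.043]
ft_force: [-0.1, 0.9, -1.5]
gripper_width: 0.0196
time_s: 10.6
eef_pos: [0.5632, 0.001, 0.3249]
tool_rot: [-0.043, 0.706, -0.705, 0.043]
ft_force: [0.4, -0.4, -1.4]
gripper_width: 0.0195
t 10.6 tcp [0.5632 0.001  0.3249] grasp [0.5632 0.0012 0.1616] jawyaw -83.0 appr [ 0.     0.001 -1.   ] w 0.0195 F [ 0.4 -0.4 -1.4] T [-0.02  0.17 -0.03] q [ 0.13  0.41 -0.28  1.82  0.14  0.93 -1.66]
top crop origin 270 133 scale 3.3333333333333335
side crop origin 237 134 scale 3.3333333333333335
t 10.7 tcp [0.5629 0.001  0.3239] grasp [0.5627 0.0012 0.1606] jawyaw -83.0 appr [-0.001  0.001 -1.   ] w 0.0198 F [ 1.3 -0.2 -1.3] T [0.02 0.17 0.01] q [ 0.13  0.41 -0.28  1.82  0.14  0.93 -1.66]
spindle top 152 o [0.6312 0.0072 0.1602] yaw 8.26 tipup 0.79 rms 0.0016 exp o [0.6322 0.0097 0.1606] expyaw 7.0
spindle side 190 o [0.634  0.0089 0.1644] yaw 7.08 tipup -0.52 rms 0.0018 exp o [0.6322 0.0097 0.1606] expyaw 7.0
spindle both 342 o [0.6339 0.0089 0.1638] yaw 7.38 tipup -0.87 rms 0.0018 exp o [0.6322 0.0097 0.1606] expyaw 7.0
```

View pics/c6.png

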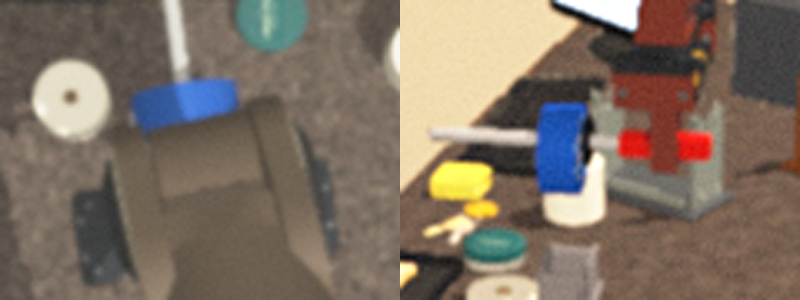

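```bash
python3 -m handwheel '[[[-0.113,0.156,0,0,0,0.078,1],[-0.227,0.311,0,0,0,0.156,1],[-0.34,0.467,0,0,0,0.233,1],[-0.378,0.519,0,0,0,0.26,1],[-0.378,0.519,0,0,0,0.26,1],[-0.378,0.519,0,0,0,0.26,1],[-0.378,0.519,0,0,0,0.26,1],[-0.378,0.519,0,0,0,0.26,1]]]' 60
python3 -m handwheel '[[[-0.378,0.519,0,0,0,0.26,1],[-0.378,0.519,0,0,0,0.26,1],[-0.34,0.467,0,0,0,0.233,1],[-0.227,0.311,0,0,0,0.156,1],[-0.113,0.156,0,0,0,0.078,1],[-0.04,0.05,0,0,0,0.026,1],[0,0,0,0,0,0,1],[0,0,0,0,0,0,1]]]' 60
python3 look.py 7 .57,0.25,.15 70
python3 -c "
from trk import *
trk('7',excl=(.002,.06))" 2>/dev/null
```

```text
time_s: 11.5
eef_pos: [0.4581, 0.1445, 0.3245]
tool_rot: [-0.088, 0.702, -0.701, 0.088]
ft_force: [1.0, 0.4, -1.6]
gripper_width: 0.0194
time_s: 12.3
eef_pos: [0.4017, 0.2224, 0.3242]
tool_rot: [-0.111, 0.699, -0.698, 0.111]
ft_force: [-0.6, 0.1, -1.8]
gripper_width: 0.0198
t 12.3 tcp [0.4017 0.2224 0.3242] grasp [0.4016 0.2225 0.1609] jawyaw -71.96 appr [-0.001  0.001 -1.   ] w 0.0198 F [-0.6  0.1 -1.8] T [-0.02  0.13 -0.05] q [-0.22  0.26 -0.45  2.05  0.15  0.86 -2.01]
top crop origin 161 148 scale 2.857142857142857
side crop origin 216 165 scale 2.857142857142857
t 12.4 tcp [0.4017 0.2224 0.3241] grasp [0.4016 0.2225 0.1608] jawyaw -71.97 appr [-0.001  0.001 -1.   ] w 0.0195 F [ 0.2 -0.2 -1. ] T [-0.05  0.14  0.01] q [-0.22  0.26 -0.45  2.05  0.15  0.86 -2.01]
spindle top 262 o [0.4691 0.2446 0.1607] yaw 17.92 tipup -0.15 rms 0.0014 exp o [0.4681 0.2442 0.1608] expyaw 18.03
spindle side 279 o [0.469  0.2431 0.1644] yaw 18.07 tipup -0.36 rms 0.0017 exp o [0.4681 0.2442 0.1608] expyaw 18.03
spindle both 541 o [0.4692 0.244  0.1623] yaw 18.09 tipup -0.26 rms 0.0019 exp o [0.4681 0.2442 0.1608] expyaw 18.03
```

View pics/c7.png

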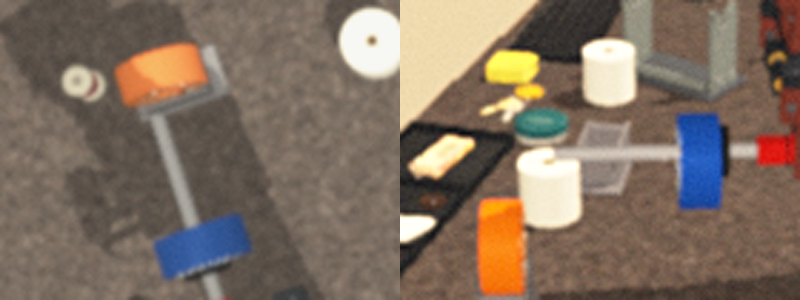

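```bash
cat > rolls.py <<'E'
from trk import *
def rolls(tag,o,yaw,dz=-.009):
    # o: spindle origin; report roll centres along spindle
    for n,(h0,h1) in dict(blue=(100,125),orange=(5,20)).items():
        AA=[]
        for c in ["top","side"]:
            p=cv2.imread(f"pics/{c}{tag}.png");d=np.load(f"pics/{c}{tag}.npy");W=cloud(c,d)
            hsv=cv2.cvtColor(p,cv2.COLOR_BGR2HSV);H,S,V=[hsv[...,i].astype(int) for i in range(3)]
            A=W[(d>0)&(H>h0)&(H<h1)&(S>130)];q=loc(A,*o,yaw)
            A=A[(q[:,0]>-.02)&(q[:,0]<.24)&(abs(q[:,1])<.06)&(abs(q[:,2])<.07)];AA.append(A)
        for k,A in (("top",AA[0]),("side",AA[1]),("both",np.vstack(AA))):
            if len(A)<40: print(n,k,len(A));continue
            x0=A.mean(0)
            r,e,N=fit(A,ring,o[2]+dz,(x0[0],x0[1],yaw),True);q=loc(r[[0,1,3]][None],*o,yaw)[0]
            print(n,k,N,"pos",r[[0,1,3]].round(4),"yaw",np.degrees(r[2]).round(1),"pitch",np.degrees(r[4]).round(1),"in spindle",q.round(4),"rms",e.round(4))
E
python3 - <<'E' 2>/dev/null
from rolls import *
rolls("7",np.array([.4690,.2442,.161]),np.radians(18.05))
E
```

```text
blue top 381 pos [0.4841 0.2488 0.1512] yaw 19.3 pitch 0.6 in spindle [ 0.0158 -0.0003 -0.0098] rms 0.0018
blue side 455 pos [0.4767 0.2732 0.1554] yaw 18.4 pitch 5.2 in spindle [ 0.0163  0.0252 -0.0056] rms 0.0048
blue both 836 pos [0.4851 0.2485 0.1523] yaw 19.7 pitch 1.5 in spindle [ 0.0166 -0.0009 -0.0087] rms 0.0021
orange top 366 pos [0.6461 0.3018 0.125 ] yaw 22.4 pitch -1.6 in spindle [ 1.863e-01 -1.000e-04 -3.600e-02] rms 0.0048
orange side 281 pos [0.6275 0.3347 0.1381] yaw 30.2 pitch 17.1 in spindle [ 0.1787  0.037  -0.0229] rms 0.0052
orange both 647 pos [0.6446 0.3072 0.1255] yaw 17.6 pitch -1.8 in spindle [ 0.1865  0.0055 -0.0355] rms 0.0049
```

```bash
python3 -m handwheel '[[[0,0.02,-0.2,0,0,0,1],[0,0,-0.4,0,0,0,1],[0,0,-0.5,0,0,0,1],[0,0,-0.5,0,0,0,1],[0,0,-0.3,0,0,0,1],[0,0,-0.2,0,0,0,1],[0,0,0,0,0,0,1],[0,0,0,0,0,0,1]]]' 60
python3 look.py 8 .57,0.25,.1 60
python3 - <<'E' 2>/dev/null
from rolls import *
trk('8',excl=(.002,.06))
rolls("8",np.array([.4690,.245,.076]),np.radians(18.05))
E
```

```text
time_s: 13.2
eef_pos: [0.4015, 0.224, 0.2406]
tool_rot: [-0.111, 0.699, -0.698, 0.111]
ft_force: [0.6, -1.3, -1.6]
gripper_width: 0.0197
t 13.2 tcp [0.4015 0.224  0.2406] grasp [0.4014 0.2242 0.0773] jawyaw -71.87 appr [-0.001  0.001 -1.   ] w 0.0197 F [ 0.6 -1.3 -1.6] T [-0.05  0.14  0.05] q [-0.27  0.4  -0.41  2.12  0.25  0.67 -2.11]
top crop origin 174 155 scale 3.3333333333333335
side crop origin 227 191 scale 3.3333333333333335
t 13.3 tcp [0.4015 0.2241 0.2409] grasp [0.4016 0.2244 0.0776] jawyaw -71.87 appr [ 0.     0.002 -1.   ] w 0.0196 F [ 0.6  0.3 -2. ] T [-0.07  0.15 -0.03] q [-0.27  0.4  -0.41  2.12  0.25  0.67 -2.11]
spindle top 221 o [0.4691 0.2464 0.0773] yaw 18.14 tipup -0.25 rms 0.0018 exp o [0.4681 0.2461 0.0776] expyaw 18.13
spindle side 258 o [0.47   0.2459 0.0809] yaw 17.84 tipup -0.06 rms 0.0016 exp o [0.4681 0.2461 0.0776] expyaw 18.13
spindle both 479 o [0.4694 0.2459 0.0802] yaw 18.11 tipup -0.27 rms 0.002 exp o [0.4681 0.2461 0.0776] expyaw 18.13
blue top 331 pos [0.4842 0.2516 0.0675] yaw 17.4 pitch 1.7 in spindle [ 0.0165  0.0016 -0.0085] rms 0.0018
blue side 441 pos [0.4763 0.2751 0.0746] yaw 18.1 pitch 3.4 in spindle [ 0.0163  0.0264 -0.0014] rms 0.0049
blue both 772 pos [0.4852 0.2511 0.0691] yaw 15.6 pitch 3.0 in spindle [ 0.0173  0.0008 -0.0069] rms 0.0023
orange top 460 pos [0.6445 0.3033 0.0734] yaw 18.2 pitch -1.1 in spindle [ 0.1849  0.001  -0.0026] rms 0.0019
orange side 519 pos [0.6387 0.3245 0.0882] yaw 19.8 pitch -0.1 in spindle [0.186  0.023  0.0122] rms 0.0049
orange both 979 pos [0.6454 0.3027 0.0751] yaw 17.9 pitch 0.0 in spindle [ 0.1856  0.0002 -0.0009] rms 0.0022
```

View pics/c8.png

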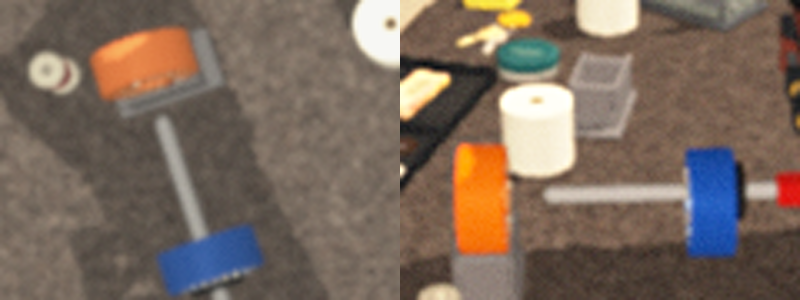

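```bash
python3 -m handwheel '[[[0.2,0.065,0,0,0,0,1],[0.4,0.131,0,0,0,0,1],[0.4,0.131,0,0,0,0,1],[0.3,0.098,0,0,0,0,1],[0.1,0.033,0,0,0,0,1],[0,0,0,0,0,0,1]]]' 60
python3 look.py 9 .6,0.27,.1 60
python3 - <<'E' 2>/dev/null
from rolls import *
trk('9',excl=(.002,.05),hi=.09)
E
```

```text
time_s: 13.9
eef_pos: [0.4576, 0.2423, 0.2402]
tool_rot: [-0.111, 0.699, -0.698, 0.111]
ft_force: [0.3, -0.2, -2.0]
gripper_width: 0.0199
t 13.9 tcp [0.4576 0.2423 0.2402] grasp [0.4575 0.2425 0.0769] jawyaw -71.9 appr [-0.001  0.001 -1.   ] w 0.0199 F [ 0.3 -0.2 -2. ] T [-0.07  0.19  0.01] q [-0.27  0.47 -0.39  1.99  0.26  0.73 -2.08]
top crop origin 167 144 scale 3.3333333333333335
side crop origin 213 193 scale 3.3333333333333335
t 14.0 tcp [0.4567 0.242  0.2401] grasp [0.4565 0.2421 0.0768] jawyaw -71.86 appr [-0.002  0.001 -1.   ] w 0.0194 F [-0.8  0.3 -2.3] T [-0.06  0.17  0.02] q [-0.27  0.47 -0.39  1.99  0.26  0.73 -2.08]
spindle top 162 o [0.5234 0.2642 0.0766] yaw 18.02 tipup -0.21 rms 0.0015 exp o [0.523  0.2639 0.0768] expyaw 18.14
spindle side 174 o [0.524  0.263  0.0794] yaw 18.29 tipup 0.56 rms 0.0016 exp o [0.523  0.2639 0.0768] expyaw 18.14
spindle both 336 o [0.5241 0.2638 0.0784] yaw 18.07 tipup 0.54 rms 0.0018 exp o [0.523  0.2639 0.0768] expyaw 18.14
```

View pics/c9.png

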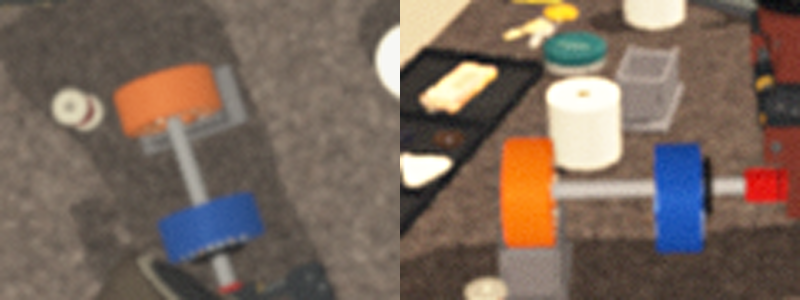

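```bash
python3 -m handwheel '[[[0.2,0.065,0,0,0,0,1],[0.4,0.131,0,0,0,0,1],[0.4,0.131,0,0,0,0,1],[0.3,0.098,0,0,0,0,1],[0.16,0.052,0,0,0,0,1],[0.06,0.02,0,0,0,0,1],[0,0,0,0,0,0,1]]]' 60
python3 look.py 10 .63,0.28,.1 60
python3 - <<'E' 2>/dev/null
from rolls import *
trk('10',excl=(.002,.09))
rolls("10",np.array([.584,.2835,.077]),np.radians(18.1))
E
```

```text
time_s: 14.7
eef_pos: [0.5179, 0.2621, 0.2401]
tool_rot: [-0.112, 0.699, -0.698, 0.111]
ft_force: [-1.0, -0.2, -2.2]
gripper_width: 0.0199
t 14.7 tcp [0.5179 0.2621 0.2401] grasp [0.5177 0.2622 0.0768] jawyaw -71.87 appr [-0.001  0.001 -1.   ] w 0.0199 F [-1.  -0.2 -2.2] T [-0.09  0.2   0.  ] q [-0.27  0.56 -0.38  1.84  0.27  0.8  -2.04]
top crop origin 163 133 scale 3.3333333333333335
side crop origin 200 193 scale 3.3333333333333335
t 14.8 tcp [0.5175 0.2619 0.2402] grasp [0.5173 0.2621 0.0769] jawyaw -71.86 appr [-0.001  0.001 -1.   ] w 0.02 F [-0.2 -0.1 -1. ] T [-0.06  0.22  0.02] q [-0.27  0.56 -0.38  1.84  0.27  0.8  -2.04]
spindle top 182 o [0.5844 0.2842 0.0777] yaw 18.19 tipup -0.61 rms 0.0014 exp o [0.5838 0.2839 0.0769] expyaw 18.14
spindle side 196 o [0.5838 0.2833 0.0797] yaw 18.19 tipup -0.22 rms 0.0015 exp o [0.5838 0.2839 0.0769] expyaw 18.14
spindle both 378 o [0.5843 0.284  0.0788] yaw 18.09 tipup -0.32 rms 0.0017 exp o [0.5838 0.2839 0.0769] expyaw 18.14
blue top 318 pos [0.6011 0.2898 0.0671] yaw 17.4 pitch -0.3 in spindle [ 0.0182  0.0006 -0.0099] rms 0.0019
blue side 412 pos [0.5893 0.3122 0.0766] yaw 12.7 pitch 0.9 in spindle [ 0.014   0.0256 -0.0004] rms 0.0048
blue both 730 pos [0.6017 0.289  0.0683] yaw 14.4 pitch 3.0 in spindle [ 0.0185 -0.0003 -0.0087] rms 0.0022
orange top 437 pos [0.6441 0.3034 0.0738] yaw 18.2 pitch -1.9 in spindle [ 0.0633  0.0003 -0.0032] rms 0.0018
orange side 511 pos [0.6384 0.3256 0.0863] yaw 19.0 pitch -0.0 in spindle [0.0648 0.0232 0.0093] rms 0.005
orange both 948 pos [0.6453 0.3027 0.0752] yaw 17.7 pitch 0.2 in spindle [ 0.0642 -0.0008 -0.0018] rms 0.0022
```

View pics/c10.png

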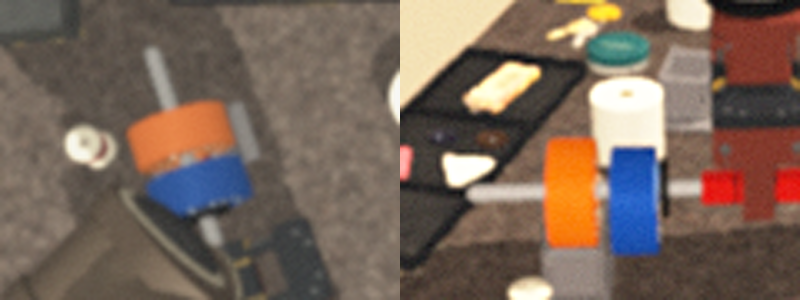

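```bash
python3 -m handwheel '[[[0,0,0.1,0,0,0,1],[0,0,0.1,0,0,0,1],[0,0,0.1,0,0,0,1],[0,0,0.1,0,0,0,1],[0,0,0.1,0,0,0,1],[0,0,0.15,0,0,0,1],[0,0,0.15,0,0,0,1],[0,0,0.2,0,0,0,1]]]' 60
python3 -m handwheel '[[[0,0,0.25,0,0,0,1],[0,0,0.3,0,0,0,1],[0,0,0.3,0,0,0,1],[0,0,0.25,0,0,0,1],[0,0,0.15,0,0,0,1],[0,0,0.1,0,0,0,1],[0,0,0,0,0,0,1]]]' 60
python3 look.py 11 .63,0.28,.15 60
python3 - <<'E' 2>/dev/null
from rolls import *
trk('11',excl=(.002,.09))
rolls("11",np.array([.5842,.284,.17]),np.radians(18.1))
E
```

```text
time_s: 15.6
eef_pos: [0.518, 0.262, 0.2807]
tool_rot: [-0.112, 0.699, -0.698, 0.111]
ft_force: [-0.2, 0.4, -2.4]
gripper_width: 0.0196
time_s: 16.3
eef_pos: [0.5181, 0.2621, 0.3347]
tool_rot: [-0.111, 0.699, -0.698, 0.111]
ft_force: [0.1, 0.3, -1.3]
gripper_width: 0.0197
t 16.3 tcp [0.5181 0.2621 0.3347] grasp [0.5181 0.2623 0.1714] jawyaw -71.88 appr [-0.     0.001 -1.   ] w 0.0197 F [ 0.1  0.3 -1.3] T [-0.04  0.22 -0.  ] q [-0.24  0.44 -0.41  1.76  0.21  0.98 -1.99]
top crop origin 159 131 scale 3.3333333333333335
side crop origin 199 175 scale 3.3333333333333335
t 16.4 tcp [0.5179 0.2619 0.3339] grasp [0.5177 0.2621 0.1706] jawyaw -71.87 appr [-0.001  0.001 -1.   ] w 0.0194 F [ 1.  -0.8 -1.7] T [-0.08  0.24 -0.02] q [-0.24  0.44 -0.41  1.76  0.21  0.98 -1.99]
spindle top 209 o [0.5847 0.2843 0.1709] yaw 18.08 tipup -0.05 rms 0.0015 exp o [0.5842 0.2838 0.1706] expyaw 18.13
spindle side 224 o [0.585  0.2833 0.1736] yaw 18.13 tipup -0.05 rms 0.0015 exp o [0.5842 0.2838 0.1706] expyaw 18.13
spindle both 433 o [0.5848 0.284  0.1721] yaw 18.05 tipup 0.1 rms 0.0017 exp o [0.5842 0.2838 0.1706] expyaw 18.13
blue top 374 pos [0.6047 0.2907 0.1614] yaw 16.1 pitch -0.8 in spindle [ 0.0215 -0.     -0.0086] rms 0.0017
blue side 425 pos [0.5982 0.3146 0.1682] yaw 20.2 pitch 18.6 in spindle [ 0.0229  0.0247 -0.0018] rms 0.005
blue both 799 pos [0.6049 0.2899 0.1624] yaw 16.7 pitch -1.0 in spindle [ 0.0215 -0.0008 -0.0076] rms 0.0021
orange top 506 pos [0.645  0.3041 0.1612] yaw 17.8 pitch -0.7 in spindle [ 0.064   0.0002 -0.0088] rms 0.0017
orange side 524 pos [0.6389 0.3269 0.1732] yaw 17.3 pitch 0.7 in spindle [0.0653 0.0238 0.0032] rms 0.0049
orange both 1030 pos [0.6456 0.3034 0.1623] yaw 18.0 pitch -0.3 in spindle [ 0.0644 -0.0006 -0.0077] rms 0.002
```

View pics/c11.png

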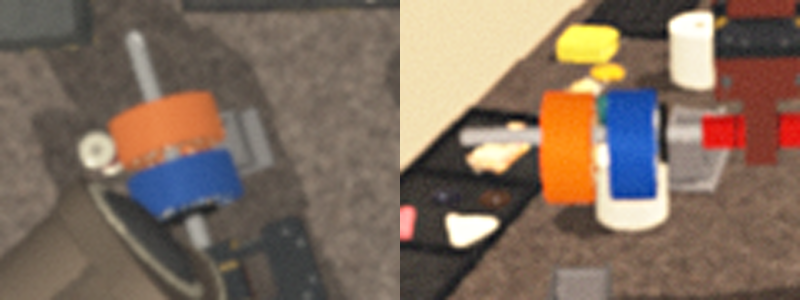

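```bash
python3 -m handwheel '[[[0,0,0.3,0.155,-0.475,0,1],[0,0,0.3,0.31,-0.95,0,1],[0,0,0.2,0.31,-0.95,0,1],[0,0,0,0.31,-0.95,0,1],[0,0,0,0.31,-0.95,0,1],[0,0,0,0,0,0,1],[0,0,0,0,0,0,1]]]' 60
python3 look.py 12 .65,0.29,.23 60
```

```text
time_s: 17.1
eef_pos: [0.5177, 0.2621, 0.3667]
tool_rot: [-0.002, 0.707, -0.672, 0.219]
ft_force: [-0.1, -0.2, -1.9]
gripper_width: 0.0198
t 17.1 tcp [0.5177 0.2621 0.3667] grasp [0.5654 0.2778 0.2113] jawyaw -71.84 appr [ 0.292  0.096 -0.952] w 0.0198 F [-0.1 -0.2 -1.9] T [-0.21  0.68  0.01] q [-0.27  0.32 -0.38  1.87  0.33  0.7  -2.09]
top crop origin 147 119 scale 3.3333333333333335
side crop origin 188 145 scale 3.3333333333333335
```

View pics/c12.png

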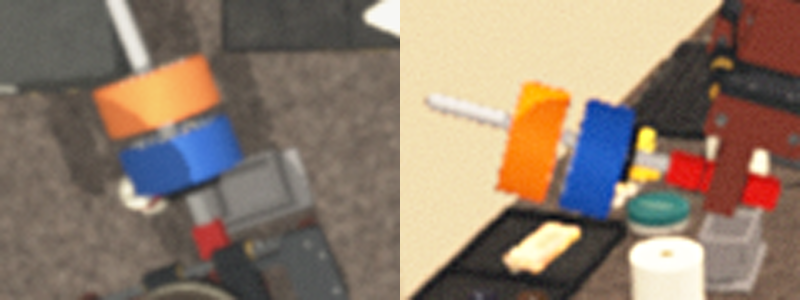

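```bash
python3 -m handwheel '[[[0.006,-0.2,0,0,0,-0.167,1],[0.012,-0.41,0,0,0,-0.334,1],[0.016,-0.55,0,0,0,-0.445,1],[0.02,-0.685,0,0,0,-0.556,1],[0.02,-0.685,0,0,0,-0.556,1],[0.02,-0.685,0,0,0,-0.556,1],[0.02,-0.685,0,0,0,-0.556,1],[0.02,-0.685,0,0,0,-0.556,1]]]' 60
python3 -m handwheel '[[[0.02,-0.685,0,0,0,-0.556,1],[0.02,-0.685,0,0,0,-0.556,1],[0.02,-0.685,0,0,0,-0.556,1],[0.02,-0.685,0,0,0,-0.556,1],[0.02,-0.685,0,0,0,-0.556,1],[0.02,-0.685,0,0,0,-0.556,1],[0.02,-0.685,0,0,0,-0.556,1],[0.02,-0.685,0,0,0,-0.556,1]]]' 60
python3 -m handwheel '[[[0.02,-0.685,0,0,0,-0.556,1],[0.016,-0.55,0,0,0,-0.445,1],[0.012,-0.41,0,0,0,-0.334,1],[0.006,-0.2,0,0,0,-0.167,1],[0,-0.05,0,0,0,-0.056,1],[0,0,0,0,0,0,1],[0,0,0,0,0,0,1]]]' 60
python3 look.py 13 .63,-0.25,.2 70
```

```text
time_s: 18.0
eef_pos: [0.5231, 0.0759, 0.3662]
tool_rot: [0.092, 0.701, -0.695, 0.128]
ft_force: [0.2, -0.0, -2.5]
gripper_width: 0.0197
time_s: 18.8
eef_pos: [0.5289, -0.1431, 0.3662]
tool_rot: [-0.199, -0.679, 0.707, -0.019]
ft_force: [0.4, -0.2, -2.0]
gripper_width: 0.0193
time_s: 19.5
eef_pos: [0.5322, -0.2151, 0.3662]
tool_rot: [-0.234, -0.668, 0.706, 0.017]
ft_force: [-0.5, 1.0, -2.0]
gripper_width: 0.0197
t 19.5 tcp [ 0.5322 -0.2151  0.3662] grasp [ 0.5793 -0.2327  0.2108] jawyaw -110.67 appr [ 0.289 -0.108 -0.951] w 0.0197 F [-0.5  1.  -2. ] T [0.29 0.7  0.02] q [ 0.38  0.29 -0.11  1.9   0.09  0.65 -1.71]
top crop origin 364 119 scale 2.857142857142857
side crop origin 246 86 scale 2.857142857142857
```

View pics/c13.png

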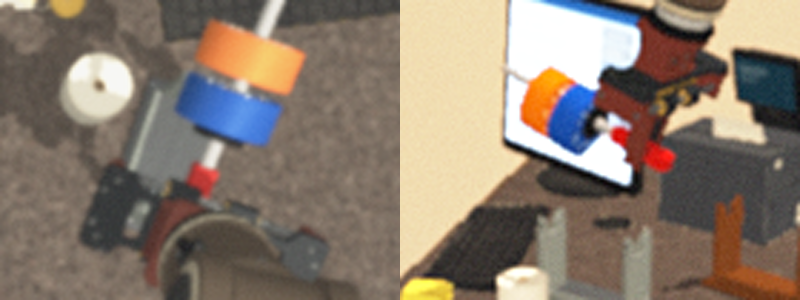

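```bash
python3 -m handwheel '[[[0,-0.05,0,0.107,0.28,0,1],[0,0,0,0.213,0.561,0,1],[0,0,0,0.213,0.561,0,1],[0,0,0,0.213,0.561,0,1],[0,0,0,0.213,0.561,0,1],[0,0,0,0.213,0.561,0,1],[0,0,0,0.213,0.561,0,1],[0,0,0,0.213,0.561,0,1]]]' 60
python3 -m handwheel '[[[0,0,0,0,0,0,1],[0,0,0,0,0,0,1]]]' 60
python3 look.py 14 .63,-0.25,.2 70
python3 - <<'E' 2>/dev/null
from rolls import *
trk('14',excl=(.002,.09))
rolls("14",np.array([.598,-.242,.203]),np.radians(-20.8))
E
```

```text
time_s: 20.4
eef_pos: [0.5322, -0.2182, 0.3664]
tool_rot: [0.127, 0.696, -0.695, -0.128]
ft_force: [0.2, -1.0, -2.7]
gripper_width: 0.0197
time_s: 20.6
eef_pos: [0.5322, -0.2183, 0.3662]
tool_rot: [0.128, 0.696, -0.695, -0.127]
ft_force: [-0.2, -0.8, -2.7]
gripper_width: 0.0196
t 20.6 tcp [ 0.5322 -0.2183  0.3662] grasp [ 0.5323 -0.2181  0.2029] jawyaw -110.78 appr [ 0.001  0.001 -1.   ] w 0.0196 F [-0.2 -0.8 -2.7] T [0.15 0.25 0.03] q [ 0.39  0.37 -0.11  1.76  0.04  1.02 -1.67]
top crop origin 364 119 scale 2.857142857142857
side crop origin 246 86 scale 2.857142857142857
t 20.7 tcp [ 0.532  -0.2183  0.3663] grasp [ 0.532  -0.2181  0.203 ] jawyaw -110.79 appr [ 0.     0.001 -1.   ] w 0.0195 F [ 1.3  0.5 -3. ] T [ 0.16  0.26 -0.01] q [ 0.39  0.37 -0.11  1.76  0.04  1.02 -1.67]
spindle top 178 o [ 0.5977 -0.2434  0.2019] yaw -20.67 tipup 0.03 rms 0.0016 exp o [ 0.5975 -0.243   0.203 ] expyaw -20.79
spindle side 124 o [ 0.5968 -0.2416  0.2056] yaw -20.84 tipup 1.4 rms 0.0018 exp o [ 0.5975 -0.243   0.203 ] expyaw -20.79
spindle both 302 o [ 0.5981 -0.2421  0.2035] yaw -21.23 tipup -0.47 rms 0.002 exp o [ 0.5975 -0.243   0.203 ] expyaw -20.79
blue top 328 pos [ 0.6144 -0.25    0.1926] yaw -22.4 pitch 1.7 in spindle [ 0.0182 -0.0017 -0.0104] rms 0.0017
blue side 308 pos [ 0.6204 -0.2284  0.1935] yaw -12.3 pitch 2.9 in spindle [ 0.0161  0.0207 -0.0095] rms 0.0056
blue both 636 pos [ 0.6151 -0.2509  0.1936] yaw -24.0 pitch 4.1 in spindle [ 0.0191 -0.0023 -0.0094] rms 0.0024
orange top 538 pos [ 0.6572 -0.2663  0.1928] yaw -21.0 pitch -0.2 in spindle [ 0.064  -0.0016 -0.0102] rms 0.0014
orange side 222 pos [ 0.6672 -0.2441  0.1936] yaw -14.8 pitch -0.2 in spindle [ 0.0654  0.0226 -0.0094] rms 0.0048
orange both 760 pos [ 0.6574 -0.2665  0.1932] yaw -21.4 pitch -0.4 in spindle [ 0.0643 -0.0018 -0.0098] rms 0.0021
```

View pics/c14.png

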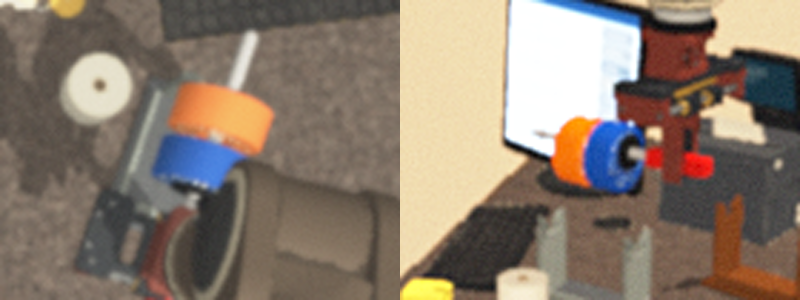

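```bash
python3 -m handwheel '[[[0.005,0.03,-0.15,0,0,0,1],[0,0,-0.3,0,0,0,1],[0,0,-0.4,0,0,0,1],[0,0,-0.4,0,0,0,1],[0,0,-0.35,0,0,0,1],[0,0,-0.25,0,0,0,1],[0,0,-0.1,0,0,0,1],[0,0,0,0,0,0,1]]]' 60
python3 look.py 15 .63,-0.25,.12 60
python3 - <<'E' 2>/dev/null
from rolls import *
trk('15',excl=(-.025,.09),hi=.1)
rolls("15",np.array([.598,-.242,.125]),np.radians(-20.8))
E
```

```text
time_s: 21.5
eef_pos: [0.5321, -0.2171, 0.2876]
tool_rot: [0.127, 0.696, -0.695, -0.128]
ft_force: [-0.0, 0.2, -3.0]
gripper_width: 0.0195
t 21.5 tcp [ 0.5321 -0.2171  0.2876] grasp [ 0.5319 -0.2168  0.1243] jawyaw -110.79 appr [-0.001  0.001 -1.   ] w 0.0195 F [-0.   0.2 -3. ] T [ 0.15  0.22 -0.01] q [ 0.38  0.46 -0.1   1.83  0.06  0.86 -1.68]
top crop origin 366 129 scale 3.3333333333333335
side crop origin 256 116 scale 3.3333333333333335
t 21.6 tcp [ 0.5324 -0.2172  0.2887] grasp [ 0.5325 -0.2171  0.1254] jawyaw -110.8 appr [ 0.     0.001 -1.   ] w 0.0198 F [ 0.3  1.4 -2.3] T [0.06 0.18 0.  ] q [ 0.38  0.46 -0.1   1.83  0.06  0.86 -1.68]
spindle top 19 o [ 0.6657 -0.2721  0.1159] yaw -7.89 tipup 19.4 rms 0.0011 exp o [ 0.5979 -0.2419  0.1254] expyaw -20.8
side 3
spindle both 22 o [ 0.5992 -0.2387  0.1244] yaw -22.47 tipup -0.37 rms 0.0012 exp o [ 0.5979 -0.2419  0.1254] expyaw -20.8
blue top 284 pos [ 0.6149 -0.2491  0.1137] yaw -22.4 pitch 0.0 in spindle [ 0.0183 -0.0006 -0.0113] rms 0.0018
blue side 263 pos [ 0.6182 -0.2263  0.1168] yaw -10.4 pitch 13.6 in spindle [ 0.0133  0.0219 -0.0082] rms 0.0055
blue both 547 pos [ 0.6155 -0.2497  0.1148] yaw -22.2 pitch 5.1 in spindle [ 0.0191 -0.001  -0.0102] rms 0.0028
orange top 460 pos [ 0.6569 -0.2651  0.1138] yaw -21.1 pitch 0.0 in spindle [ 0.0633 -0.0006 -0.0112] rms 0.0018
orange side 248 pos [ 0.6666 -0.2446  0.1308] yaw -17.4 pitch 3.8 in spindle [0.065  0.0219 0.0058] rms 0.0049
orange both 708 pos [ 0.6577 -0.2654  0.1148] yaw -22.3 pitch 1.4 in spindle [ 0.0641 -0.0007 -0.0102] rms 0.0027
```

View pics/c15.png

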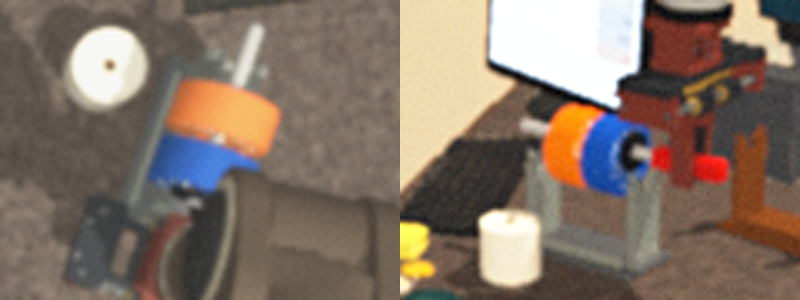

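```bash
python3 -m handwheel '[[[0,0,-0.12,0,0,0,1],[0,0,-0.16,0,0,0,1],[0,0,-0.16,0,0,0,1],[0,0,-0.14,0,0,0,1],[0,0,-0.12,0,0,0,1],[0,0,-0.08,0,0,0,1],[0,0,-0.04,0,0,0,1],[0,0,0,0,0,0,1]]]' 60
python3 look.py 16 .63,-0.25,.1 60
python3 - <<'E' 2>/dev/null
from rolls import *
rolls("16",np.array([.598,-.242,.092]),np.radians(-20.8))
E
```

```text
time_s: 22.4
eef_pos: [0.5321, -0.2171, 0.2552]
tool_rot: [0.127, 0.696, -0.695, -0.128]
ft_force: [0.2, 0.0, -2.0]
gripper_width: 0.0194
t 22.4 tcp [ 0.5321 -0.2171  0.2552] grasp [ 0.532  -0.2169  0.0919] jawyaw -110.8 appr [-0.001  0.001 -1.   ] w 0.0194 F [ 0.2  0.  -2. ] T [ 0.16  0.22 -0.02] q [ 0.38  0.5  -0.1   1.86  0.07  0.79 -1.69]
top crop origin 365 130 scale 3.3333333333333335
side crop origin 255 121 scale 3.3333333333333335
blue top 258 pos [ 0.6141 -0.2493  0.0821] yaw -24.6 pitch 2.7 in spindle [ 0.0176 -0.0011 -0.0099] rms 0.0019
blue side 226 pos [ 0.6225 -0.2258  0.0824] yaw -15.2 pitch 6.4 in spindle [ 0.0172  0.0239 -0.0096] rms 0.0053
blue both 484 pos [ 0.6142 -0.2498  0.0832] yaw -25.3 pitch 2.7 in spindle [ 0.0179 -0.0015 -0.0088] rms 0.0026
orange top 430 pos [ 0.6568 -0.265   0.0814] yaw -21.0 pitch -0.6 in spindle [ 0.0631 -0.0006 -0.0106] rms 0.0018
orange side 247 pos [ 0.6671 -0.2453  0.0851] yaw -11.9 pitch 3.4 in spindle [ 0.0658  0.0215 -0.0069] rms 0.0052
orange both 677 pos [ 0.6578 -0.2654  0.0824] yaw -21.7 pitch 1.1 in spindle [ 0.0642 -0.0007 -0.0096] rms 0.0027
```

View pics/c16.png

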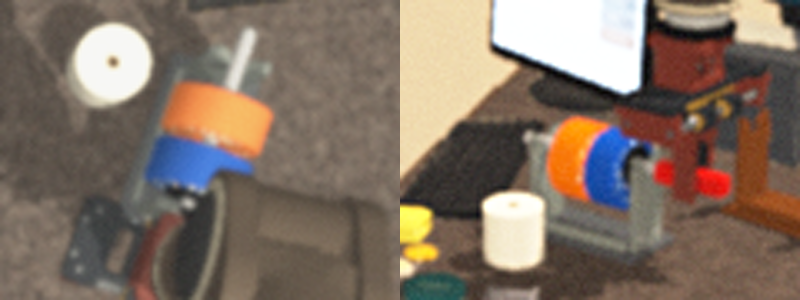

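```bash
python3 -m handwheel '[[[0,0,-0.03,0,0,0,1],[0,0,-0.02,0,0,0,1],[0,0,-0.015,0,0,0,1],[0,0,0,0,0,0,1],[0,0,0,0,0,0,1]]]' 60; python3 -c "
from st import *
st()"
```

```text
time_s: 23.0
eef_pos: [0.5322, -0.2172, 0.253]
tool_rot: [0.128, 0.696, -0.695, -0.128]
ft_force: [0.5, 0.2, -1.5]
gripper_width: 0.0197
t 23.0 tcp [ 0.5322 -0.2172  0.253 ] grasp [ 0.5322 -0.217   0.0897] jawyaw -110.8 appr [-0.     0.001 -1.   ] w 0.0197 F [ 0.5  0.2 -1.5] T [ 0.1   0.16 -0.02] q [ 0.38  0.5  -0.1   1.86  0.07  0.78 -1.69]
```

Torque is starting to unload; a hair more, then release.

```bash
python3 -m handwheel '[[[0,0,-0.015,0,0,0,1],[0,0,0,0,0,0,1],[0,0,0,0,0,0,1]]]' 60; python3 -c "
from st import *
st()"; python3 -m handwheel '[[[0,0,0,0,0,0,0.74],[0,0,0,0,0,0,0.7],[0,0,0,0,0,0,0.6],[0,0,0,0,0,0,0.4],[0,0,0,0,0,0,0.2],[0,0,0,0,0,0,0],[0,0,0,0,0,0,0],[0,0,0,0,0,0,0]]]'; python3 look.py 17 .6,-0.25,.1 60
```

```text
time_s: 23.3
eef_pos: [0.5322, -0.2172, 0.2525]
tool_rot: [0.128, 0.696, -0.695, -0.128]
ft_force: [-1.5, 0.2, 1.0]
gripper_width: 0.0197
t 23.3 tcp [ 0.5322 -0.2172  0.2525] grasp [ 0.5322 -0.217   0.0892] jawyaw -110.8 appr [ 0.     0.001 -1.   ] w 0.0197 F [-1.5  0.2  1. ] T [0.14 0.28 0.  ] q [ 0.38  0.5  -0.1   1.86  0.07  0.78 -1.69]
time_s: 24.1
eef_pos: [0.5322, -0.2171, 0.2523]
tool_rot: [0.127, 0.696, -0.695, -0.128]
ft_force: [0.1, 0.5, 0.1]
gripper_width: 0.0705
t 24.1 tcp [ 0.5322 -0.2171  0.2523] grasp [ 0.5321 -0.2169  0.089 ] jawyaw -110.8 appr [-0.     0.001 -1.   ] w 0.0705 F [0.1 0.5 0.1] T [ 0.05 -0.05  0.  ] q [ 0.38  0.5  -0.1   1.86  0.07  0.78 -1.69]
top crop origin 365 141 scale 3.3333333333333335
side crop origin 264 122 scale 3.3333333333333335
```

View pics/c17.png

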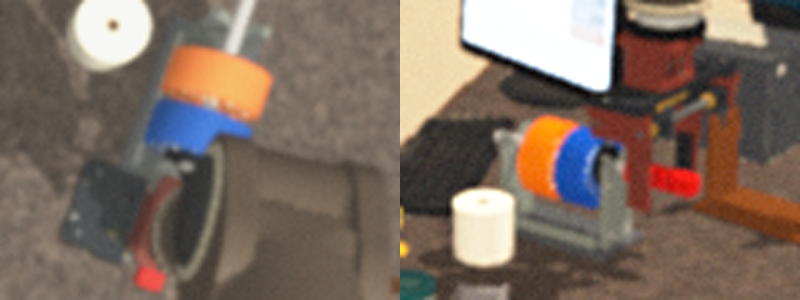

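Released and resting. Rise straight up, then back off to the robot side and check.

```bash
python3 -m handwheel '[[[0,0,0,0,0,0,0],[0,0,0.2,0,0,0,0],[0,0,0.4,0,0,0,0],[0,0,0.7,0,0,0,0],[0,0,0.8,0,0,0,0],[0,0,0.8,0,0,0,0],[0,0,0.6,0,0,0,0],[0,0,0.3,0,0,0,0]]]'; python3 -m handwheel '[[[-0.4,0.6,0,0,0,0,0],[-0.5,0.8,0,0,0,0,0],[-0.5,0.8,0,0,0,0,0],[-0.5,0.8,0,0,0,0,0],[-0.4,0.6,0,0,0,0,0],[-0.2,0.4,0,0,0,0,0],[0,0,0,0,0,0,0],[0,0,0,0,0,0,0]]]'
python3 look.py 18 .6,-0.25,.1 60
python3 - <<'E' 2>/dev/null
from rolls import *
o=np.array([.598,-.242,.09]);yaw=np.radians(-20.8)
AA=[]
for c in["top","side"]:
    d=np.load(f"pics/{c}18.npy");W=cloud(c,d)[d>0];q=loc(W,*o,yaw)
    m=(np.hypot(q[:,1],q[:,2])<.024)&(((q[:,0]>-.12)&(q[:,0]<-.026))|((q[:,0]>.116)&(q[:,0]<.15)));AA.append(W[m])
for k,A in(("top",AA[0]),("both",np.vstack(AA))):
    r,e,N=fit(A,spin,.09,(.598,-.242,yaw),True);print(k,N,r[[0,1,3]].round(4),np.degrees(r[[2,4]]).round(2),e.round(4))
rolls("18",o,yaw)
E
```

```text
time_s: 25.0
eef_pos: [0.5324, -0.2172, 0.4073]
tool_rot: [0.129, 0.696, -0.695, -0.127]
ft_force: [-0.3, -0.0, -0.6]
gripper_width: 0.0882
time_s: 25.8
eef_pos: [0.4322, -0.0574, 0.4043]
tool_rot: [0.127, 0.696, -0.695, -0.128]
ft_force: [0.7, -0.4, -0.9]
gripper_width: 0.0878
t 25.8 tcp [ 0.4322 -0.0574  0.4043] grasp [ 0.4322 -0.0573  0.241 ] jawyaw -110.77 appr [-0.     0.001 -1.   ] w 0.0878 F [ 0.7 -0.4 -0.9] T [ 0.05 -0.02  0.02] q [ 0.22  0.1  -0.22  2.02  0.02  1.03 -1.94]
top crop origin 365 141 scale 3.3333333333333335
side crop origin 264 122 scale 3.3333333333333335
top 302 [ 0.5981 -0.2423  0.0891] [-20.4    0.19] 0.002
both 478 [ 0.5989 -0.2425  0.0898] [-20.01  -0.04] 0.0025
blue top 364 pos [ 0.6156 -0.249   0.0795] yaw -22.0 pitch 2.7 in spindle [ 0.0189 -0.0003 -0.0105] rms 0.0019
blue side 239 pos [ 0.6199 -0.2265  0.0951] yaw -22.5 pitch 11.0 in spindle [0.0149 0.0223 0.0051] rms 0.0053
blue both 603 pos [ 0.6155 -0.2491  0.0802] yaw -24.5 pitch 1.5 in spindle [ 0.0189 -0.0004 -0.0098] rms 0.0025
orange top 436 pos [ 0.6568 -0.2652  0.0797] yaw -21.0 pitch -1.0 in spindle [ 0.0632 -0.0008 -0.0103] rms 0.0017
orange side 251 pos [ 0.6669 -0.2438  0.0961] yaw -15.7 pitch 2.6 in spindle [0.0651 0.0228 0.0061] rms 0.0048
orange both 687 pos [ 0.6575 -0.2656  0.0804] yaw -21.5 pitch 0.1 in spindle [ 0.064  -0.0009 -0.0096] rms 0.0026
```

View pics/c18.png

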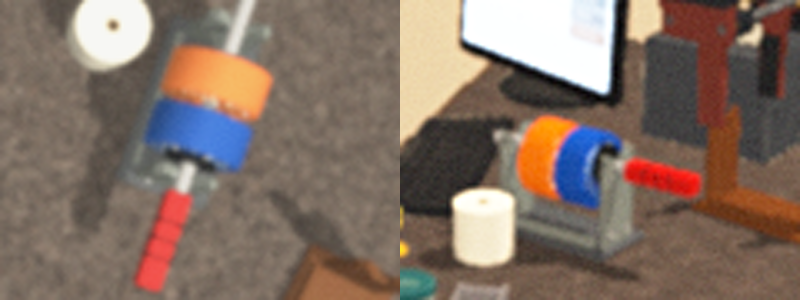

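View pics/top18.png

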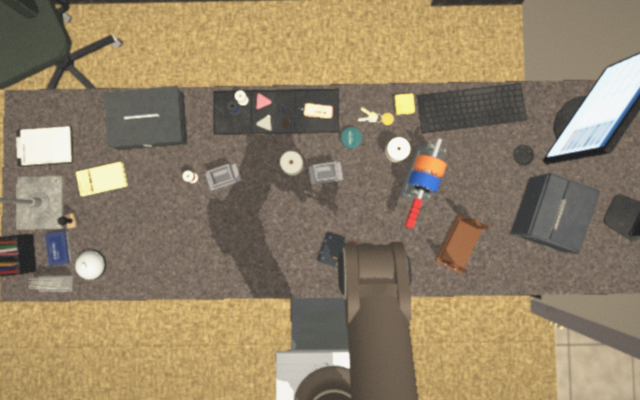

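```bash
python3 -c "
from bench import *
print(close_job())"
```

```text
the job is handed in; nothing more can be done
None
```

The loaded spindle is back in both slots of the stand, with the blue roll next to the collar and the orange one in front of it. I handed the job in at about 26 s.

- **Moves:** I gripped the handle, ran the spindle through the blue roll and lifted it off, then did the same with the orange roll. While I lifted the orange roll, the blue one crept about 4 mm away from the collar. I tipped the spindle up 18° during the carry to bring it back.
- **Spindle:** the final camera fit puts its origin within about 1 mm of where it lay at the start. It lies level at z ≈ 0.09 m. The fitted yaw is -20.0° to -20.4°, against about -20.7° before.
- **Rolls:** the blue roll's near face is about 1–2 mm from the collar. The orange roll is centred 64 mm along the spindle, about 10 mm in front of the blue one. Both hang between the uprights.
- **Bystanders:** in the last picture the two receipt rolls, the red spool and the brown stand look unmoved. The gripper came away clear and the wrist force reading was near zero.
- **Disagreement:** side-camera fits of the rolls alone ran 20–25 mm off sideways throughout, with a poor fit (about 5 mm error). I relied on the top-camera and combined fits, which agreed with each other.

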